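# Lock a chandelier's glass dish with a snap ring

### The arm

A 6-joint arm with a two-finger parallel gripper is mounted at the origin on the work surface. World frame = base frame: x ahead of the robot, y to its left, z up, the work surface at z = 0. Lengths are in m, angles in rad, forces in N, time in s.
With the tool pointing down it reaches from about 0.4 to 0.825 m from the base axis. Payload 7 kg.
Tool frame: the origin (TCP) lies at the centre of the arm's flange, where the gripper is bolted on; the fingertips stand 178 mm ahead of it and the grasp point (between the pads) lies arm.tcp_to_grasp ahead of it (arm.tcp_to_grasp is the distance from the TCP to the grasp point, in m); z points along the fingers, y is the direction in which the jaws open and shut (so a half turn about z gives the same grasp; the last joint's range is limited). The gripper opens to 88 mm and grips with 3 to 60 N. Pads are 19 mm wide; open, the fingers measure 130 mm over their backs; the gripper's body (78 mm by 193 mm) begins 47 mm behind the grasp point.
Start: joints at [0.288, 0.359, 0.012, 0, -1.224, -0.288], TCP at [0.675, -0, 0.405] pointing down, gripper open.
Joint ranges: [-3.07, 3.07], [-1.43, 2.12], [-1.02, 1.25], [-3.03, 1.67], [-3.05, -0], [-3.03, 3.03]. Speed limits (rad/s): [2.39, 2.39, 3.01, 3.14, 3.14, 3.14].

### API

Orientations are given as [roll, pitch, yaw] about the fixed x, y, z axes, in that order (R = Rz(yaw) Ry(pitch) Rx(roll)).
In Python, from station import arm gives the robot as it stands.
- The arm moves only by the tool move_arm, never from a script. Its argument "deltas" is a list of rows, each a list of 6 numbers: the shift along the world's x, y, z in mm, then the turn, a rotation vector about the world's x, y, z in degrees. In form: [[tx, ty, tz, ax, ay, az], ...]. A call has exactly 5 rows; each row shifts and turns the commanded pose from where the row before left it; what a row does not reach is not made up. A row lasts 1/12 s, in which the tool goes at most 41.7 mm and 7.16 degrees, less where a joint would pass 70% of its speed; a pose out of reach is approached as far as the arm can. A call with a gripper value outside its range is refused whole. "claw" is the closure in counts, from 0 (fully open) to 255 (shut), set as the call begins (left out, the last holds). The fingers move at their own pace and stop on an object; "squeeze" is the grip in N (left out, the last holds). Time passes only in rows, so rows that do not move let the fingers close, or fill a call up. It gives the time, the measured TCP pose, the force and the opening at its end, in the units of the state.
- arm.get_state(): the state, without advancing time (a new reading comes with each control period).
- arm.grab_frame(name): name is "scene" or "side" or "wrist"; returns the picture (480x640x3 uint8, red, green, blue); there is no depth.
- arm.calibration(name): a dict with "intrinsics" (3x3 intrinsics, pixels), "T" (4x4, takes a point from camera to world coordinates); the wrist camera has in their place "mount" (4x4, takes a point from camera to tool coordinates, whose origin is the TCP and whose axes are the flange's). Camera axes: x right, y up, looking along -z (the intrinsics and any distortion apply to the point x, -y, -z); pixel columns grow to the right and rows downward; lengths in m; the calibration is good to about 2 mm. A picture is of the moment at which its call begins: read the wrist's pose just before it. calibration takes no time and is no camera call.
- arm.job_done(): hands the job in, once; it reports no verdict.
Trained networks look in the newest picture that a camera, given by its name, has taken for a name from the list of things; names that differ only in an ending like _2 or _b are one class to them, and where a whole thing is asked for, a point or a joint stands for the part that bears it (a point fixed in the world has none). Each returns a list of dicts, best first, with "score" (0 to 1); they miss things now and then, are a little off and sometimes report something else, mostly with a low value. They report only what shows in the picture. A call takes as long as a camera call. They do not tell look-alikes from the thing itself.
- arm.spot_in(thing, camera): "xy" ([column, row] in pixels, amid what is visible of it).
- arm.masks_of(thing, camera): "pixels" (480x640 bool, what is visible of it) and "xy" ([column, row] in pixels, amid what is visible of it).
- arm.spot_point(thing, camera): "xy" ([column, row] in pixels: a listed point, or the origin of a listed thing).
The state is a dict: "t": time; "q": joint angles; "qd": joint speeds; "joint_efforts": joint torques, N m; "eef_pos": TCP position; "ee_rot": TCP orientation; "force": force on the tool from outside, world axes, zero at the start; "moment": the same for the moment, N m; "width": finger opening in m.
Only numpy, scipy, OpenCV 4.12 (cv2) and the standard library are available. Lean on these libraries where they do the work, as an engineer would, in place of code of your own. Each camera call takes 0.05 s, during which the arm holds its last target. There are 200 camera calls.

### The job

Lock the glass dish onto the chandelier column: with the circlip pliers from the tool block, pick up the loose snap ring by its eyes, spread it, slide it down over the column, push the sprung dish down with it until the groove is clear, and let the ring close fully into the groove so that it holds the dish down. The dish is glass, so never push on it with more than about 3 kg of force, and do not touch the ring with the gripper. Then put the pliers back in the slot of their tool block, upright and fully down, and leave everything else on the bench where it is.

Things in the scene. Friction and masses are not known exactly. Their poses are not given: they have to be found in the camera images.
- pliers_grip (a point): Circlip pliers for outside rings (steel, black grips, 137 mm long, 0.14 kg), hanging in the tool block, tips down. Point midway between the two grip pads, 110 mm above the tip ends; z up along the pliers, y from handle to handle (fingers close along y). Pads' outer faces 60 mm apart at rest, 15 mm wide (x), 12 mm high; handles reach 27 mm above this point. The pivot is 58 mm below it.
- jaw_left (a joint): Swing of each plier half, rad: 0 at rest, 0.34 at the stop screw (pads then about 18 mm apart). Squeezing the pads spreads the tips. A spring keeps the pliers at rest under a squeeze of less than about 25 N; with the ring on, about 50 N reaches the stop. Let go, they spring back. On the way the tips rise about 5 mm towards the handles.
- pliers_tips (a point): Point midway between the two plier tip ends, 110 mm below pliers_grip, same axes. The tips are round pins 3.6 mm thick with rounded ends, 16 mm apart (centres, along y) at rest, about 50 mm at the stop; each stands 4 mm below a shoulder (6.5 x 7.5 mm) that bears on the ring. The jaws are 7 to 8 mm thick (x).
- ring_center (a point): Loose snap ring of bare 3.5 mm spring wire lying flat on the bench: an open C, 31 mm inside, ends curled into eyes, 26 g. Point: centre of the C, half-way up the wire; x points to the gap between the eyes, z up. Spread to the pliers' stop it passes the 36 mm column with 1 to 2 mm of play; the column's axis then lies 17 mm from the line through the tips, on the C's side.
- eye_left (a point): Centre of the eye of the ring's left arm (+y of ring_center): a loop 14 mm outside with a hole 7 mm wide, 3.5 mm deep. At rest it lies 22 mm ahead (x) and 8 mm aside (y) of ring_center, so the eyes are 16 mm apart, like the tips.
- eye_right (a point): Centre of the other eye (-y of ring_center), the mirror of eye_left.
- ring_left (a joint): Spread of the ring's left arm, rad: 0 relaxed, about 0.1 when closed in the groove, over 0.2 when still on the full column, about 0.4 at the pliers' stop, where each eye pulls back with about 10 N.
- ring_right (a joint): The same for the right arm.
- groove (a point): Middle of the groove, on the upright axis of the brass chandelier column (fixed on a round grey foot 180 mm wide). The groove is 5 mm high (2.5 mm either way from here) and 32 mm across at its bottom; the column is 36 mm across above and below. From 8.5 mm above this point it tapers to a nose 25 mm across, flat top 20.5 mm above. A sprung brass seat covers the groove at the start.
- dish (a joint): How far the round glass dish (140 mm) is pushed down its column, m: 0 up, 0.005 at the hard stop. Its flat brass seat (66 mm across) is its top face; at 0 it is level with the groove's upper edge, at the stop with its lower edge. The spring takes about 7 N to start, 14 N at the stop. Held by the ring it stays at about 0.003.
- slot_top (a point): Middle of the slot's mouth in the top of the wooden tool block (70 x 110 mm, 80 mm high, fixed). The slot goes right through, 14 mm wide (x) and 34 mm long (y), edges chamfered. The pliers' arms rest on its short edges: pliers_grip then hangs 48 mm above this point, the tips 62 mm below.
- vase: Bystander: silvered glass vase, 155 mm high, origin under its foot.
- candle_cup: Bystander: clear glass cup, 64 mm wide, 70 mm high, origin under it.
- screw_jar: Bystander: amber glass jar with a steel cap, 75 mm high, origin under it.
- finial: Bystander: small brass finial, 46 mm high, 32 mm wide, origin under it.
- candlestick: Bystander: brass candlestick, 104 mm high, origin under it.
- screwdriver: Bystander: screwdriver 170 mm long, origin at its middle.
Not all that is in view belongs to the job. There is more than one size of the part that bears pliers_grip; the job needs the smaller.

How it is judged:
By the outcome, as a careful person would: the job done as asked, in the order asked, and still so for the second after the job is handed in, with the robot touching nothing.
It also fails if it takes over 58 s, if anything falls off the work surface, if the arm or the gripper's body presses on something with over 40 N, if the wrist force passes 120 N, or if a joint passes its speed limit or range.

## Working session

There is one attempt and no reset: what is moved stays moved. The work goes in short steps, Python scripts to look and compute and a tool call to move; the robot and the scene stay as the last step left them, time stands still between calls to the robot, and variables do not carry over. Pictures are saved under pics/ and viewed, about 8 in all and at most 12, crops included, and the job is handed in when it is done.

Besides the shell and the picture viewer there is one more tool, called after "Request:" as name([rows], argument=value, ...), one row to a line, values as JSON. move_arm: Moves the arm, as the interface text tells. Its arguments: {"type":"object","properties":{"deltas":{"type":"array","items":{"type":"array","items":{"type":"number"}}},"claw":{"type":"number"},"squeeze":{"type":"number"}},"required":["deltas"]}

```bash
ls; mkdir -p pics; cat > h.py <<'E'
import numpy as np, cv2
from scipy.spatial.transform import Rotation as R
from station import arm
def cam(name,st=None):
    c=arm.calibration(name); K=np.array(c["intrinsics"])
    if "T" in c: T=np.array(c["T"])
    else:
        st=st or arm.get_state(); W=np.eye(4); W[:3,:3]=R.from_euler('xyz',st["ee_rot"]).as_matrix(); W[:3,3]=st["eef_pos"]
        T=W@np.array(c["mount"])
    return K,T
def ray(kt,xy):
    K,T=kt; d=np.linalg.inv(K)@[xy[0],xy[1],1]; d=T[:3,:3]@[d[0],-d[1],-d[2]]
    return T[:3,3],d/np.linalg.norm(d)
def atz(kt,xy,z):
    o,d=ray(kt,xy); return o+d*(z-o[2])/d[2]
def tri(rs):
    A=np.zeros((3,3));b=np.zeros(3)
    for o,d in rs:
        P=np.eye(3)-np.outer(d,d);A+=P;b+=P@o
    p=np.linalg.solve(A,b); return p,[np.linalg.norm((np.eye(3)-np.outer(d,d))@(p-o)) for o,d in rs]
def proj(kt,p):
    K,T=kt; c=np.linalg.inv(T)@[*p,1]; u=K@[c[0],-c[1],-c[2]]; return u[:2]/u[2]
def save(n,im,box=None,s=1):
    if box: im=im[box[1]:box[3],box[0]:box[2]]
    cv2.imwrite("pics/"+n+".png",cv2.resize(im[:,:,::-1],None,fx=s,fy=s,interpolation=cv2.INTER_CUBIC))
E
cat > a.py <<'E'
from h import *
print(arm.get_state(), arm.tcp_to_grasp)
ims=[]
for n in ("scene","side","wrist"):
    c=arm.calibration(n); print(n,{k:np.round(v,3).tolist() for k,v in c.items()})
    im=arm.grab_frame(n); cv2.imwrite(f"pics/raw_{n}.png",im[:,:,::-1]); ims.append(im)
    for t in ("pliers_grip","pliers_tips","ring_center","eye_left","eye_right","groove","slot_top"):
        print(n,t,[(np.round(r["xy"],1).tolist(),round(r["score"],2)) for r in arm.spot_point(t,n)][:4])
save("all",np.vstack([np.hstack(ims[:2]),np.hstack([ims[2],ims[2]*0])]),s=0.62)
E
python3 a.py
```

```text
pics
{'t': 0.0, 'q': array([ 2.88078694e-01,  3.59361368e-01,  1.10464424e-02, -3.41479800e-04,
       -1.22407181e+00, -2.88098952e-01]), 'qd': array([ 1.87453854e-03, -2.50970515e-03,  5.08574603e-05,  1.01937305e-03,
        6.68441254e-04, -1.75760636e-04]), 'joint_efforts': array([-8.00930356e-04, -5.82726967e+01,  2.93058443e+01,  6.99745238e+00,
        6.93249181e-03, -2.06530804e-04]), 'eef_pos': array([ 6.74801410e-01, -1.82834607e-05,  4.03735099e-01]), 'ee_rot': array([ 3.13997658e+00, -1.44143006e-04, -1.57093277e+00]), 'force': array([-0.11193751, -0.03591177, -0.00548295]), 'moment': array([-0.03673845,  0.01248094, -0.00604922]), 'width': 0.08733739307305527} 0.1593
scene {'intrinsics': [[438.506, 0.0, 316.555], [0.0, 438.506, 225.672], [0.0, 0.0, 1.0]], 'T': [[-0.878, -0.338, 0.341, 0.832], [0.479, -0.637, 0.604, 0.588], [0.013, 0.693, 0.721, 0.771], [0.0, 0.0, 0.0, 1.0]]}
scene pliers_grip [([314.3, 101.9], 0.89), ([280.3, 132.9], 0.5)]
scene pliers_tips [([276.6, 281.5], 0.45)]
scene ring_center [([312.3, 261.6], 0.4)]
scene eye_left [([309.9, 267.9], 0.54)]
scene 
[... 471 characters left out ...]
.76)]
side ring_center [([334.2, 264.3], 0.67), ([419.1, 356.6], 0.55)]
side eye_left [([328.6, 256.7], 0.41)]
side eye_right [([343.1, 255.7], 0.54)]
side groove [([280.1, 184.3], 0.72), ([505.4, 334.6], 0.25)]
side slot_top [([412.0, 370.0], 0.74)]
wrist {'intrinsics': [[401.642, 0.0, 323.499], [0.0, 401.642, 241.478], [0.0, 0.0, 1.0]], 'mount': [[0.0, 0.958, 0.287, 0.078], [1.0, -0.0, -0.001, -0.0], [-0.001, 0.287, -0.958, 0.02], [0.0, 0.0, 0.0, 1.0]]}
wrist pliers_grip [([313.9, 6.5], 0.6)]
wrist pliers_tips []
wrist ring_center [([470.3, 249.0], 0.94)]
wrist eye_left [([443.9, 262.8], 0.68)]
wrist eye_right [([443.0, 249.0], 0.45)]
wrist groove [([370.3, 254.2], 0.47)]
wrist slot_top []
```

View pics/all.png

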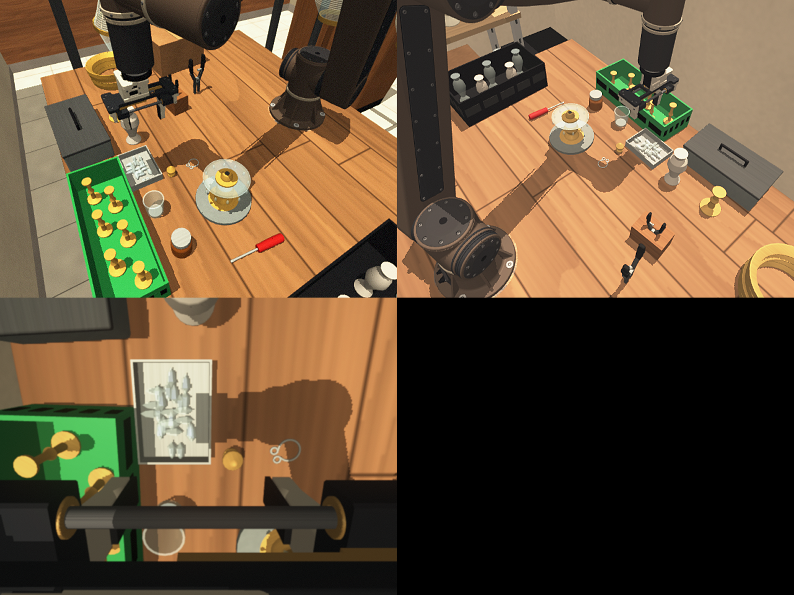

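The composite shows the block with upright pliers at side (416,365), and a second dark tool at side (381,422). In the scene view there are pliers at (320,115), with the block partly hidden by the arm. The ring is at wrist (470,249) and the column at scene (365,286). Candidates for pliers_grip are side (419,357) and side (383,421). I'll take a close crop.

```bash
python3 - <<'E'
import cv2,numpy as np
s=cv2.imread("pics/raw_side.png")[320:480,340:500]; c=cv2.imread("pics/raw_scene.png")[70:230,230:390]
cv2.imwrite("pics/crop1.png",cv2.resize(np.hstack([s,c]),None,fx=2.5,fy=2.5,interpolation=cv2.INTER_CUBIC))
E
```

```text
(no output)
```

View pics/crop1.png

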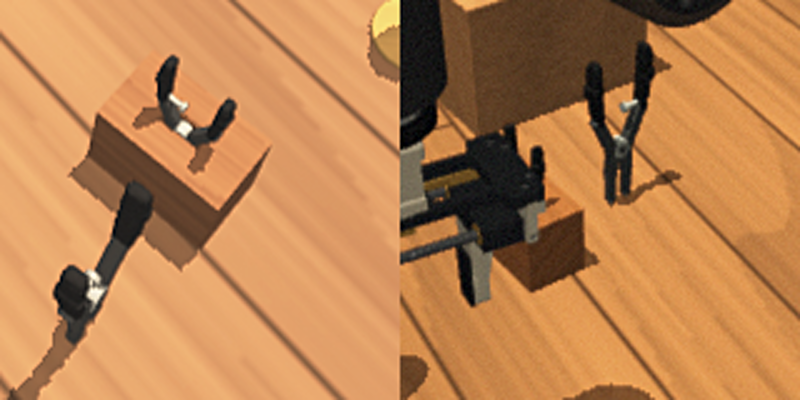

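```bash
python3 - <<'E'
from h import *
S,C,W=cam("side"),cam("scene"),cam("wrist")
p=lambda *a:print(*[np.round(x,4) if not isinstance(x,str) else x for x in a])
p("slot",atz(S,(412,370),.08),"grip",atz(S,(418.6,356.6),.128))
# block pads tops in side: crop/2.5+(340,320)
for n,q in (("L",(170,62)),("R",(229,105))):p("blkhandle top",n,atz(S,np.array(q)/2.5+[340,320],.155))
p("blk corners",*[atz(S,np.array(q)/2.5+[340,320],.08) for q in ((97,112),(148,58),(270,148),(217,210))])
# other pliers
a=lambda q:ray(S,np.array(q)/2.5+[340,320]); b=lambda q:ray(C,(np.array(q)-[400,0])/2.5+[230,70])
for n,q,r in (("h1",(137,190),(595,70)),("h2",(72,275),(643,50)),("tip",(73,338),(612,200)),("piv",(95,290),(621,148))):p("other",n,*tri([a(q),b(r)]))
p("ring",atz(S,(334.2,264.3),.002),atz(W,(470.3,249),.002),atz(C,(312.3,261.6),.002))
for e,w,s in (("eyeL",(443.9,262.8),(328.6,256.7)),("eyeR",(443,249),(343.1,255.7))):p(e,atz(W,w,.002),atz(S,s,.002))
p("groove",*tri([ray(S,(280.1,184.3)),ray(C,(364.9,286))]))
E
```

```text
slot [ 0.453  -0.2786  0.08  ] grip [ 0.459  -0.2791  0.128 ]
blkhandle top L [ 0.4479 -0.2583  0.155 ]
blkhandle top R [ 0.4562 -0.3065  0.155 ]
blk corners [ 0.4124 -0.2324  0.08  ] [ 0.4733 -0.2249  0.08  ] [ 0.4913 -0.3326  0.08  ] [ 0.4273 -0.3398  0.08  ]
other h1 [ 0.3549 -0.3154  0.1829] [0.0002 0.0002]
other h2 [ 0.2887 -0.3287  0.1819] [0.0016 0.0016]
other tip [ 0.3176 -0.3293 -0.0045] [0.007 0.007]
other piv [ 0.3216 -0.3229  0.0743] [0.0029 0.0029]
ring [0.5355 0.0374 0.002 ] [0.5281 0.0446 0.002 ] [0.5316 0.0387 0.002 ]
eyeL [0.5533 0.0592 0.002 ] [0.5395 0.0626 0.002 ]
eyeR [0.5555 0.0446 0.002 ] [0.5682 0.0433 0.002 ]
groove [0.5237 0.2228 0.1276] [0.0001 0.0001]
```

The pliers in the block (side 419,357) stand about 155 mm high and match the description. The other pair, standing on the bench, is 183 mm tall, so it is the larger decoy. I choose the block pair. First I'll look at the ring and column from the wrist, then go to the block.

Request:
move_arm([
  [-12,10,2,0,0,-6],
  [-12,10,2,0,0,-6],
  [-12,10,2,0,0,-6],
  [-12,10,2,0,0,-6],
  [-12,10,2,0,0,-6],
], claw=0)

```text
t: 1.62
eef_pos: [0.6144, 0.0503, 0.4147]
ee_rot: [3.142, -0.0, -2.1]
force: [0.3, 0.6, -0.0]
width: 0.088
```

Request:
move_arm([
  [-12,10,2,0,0,-6],
  [-12,10,2,0,0,-6],
  [-12,10,2,0,0,-6],
  [-12,10,2,0,0,-6],
  [-12,10,0,0,0,-6],
])

```text
t: 2.03
eef_pos: [0.5544, 0.1004, 0.4232]
ee_rot: [-3.141, 0.001, -2.623]
force: [0.2, 0.4, 0.1]
width: 0.0875
```

Request:
move_arm([
  [-12,10,0,0,0,-6],
  [-12,10,0,0,0,-6],
  [0,0,0,0,0,-6],
  [0,0,0,0,0,-3],
  [0,0,0,0,0,0],
])

```text
t: 2.45
eef_pos: [0.5307, 0.1202, 0.423]
ee_rot: [3.141, 0.001, -2.986]
force: [-0.9, -0.8, -0.4]
width: 0.0874
```

```bash
cat > b.py <<'E'
from h import *
st=arm.get_state(); print(np.round(st["eef_pos"],4),np.round(np.degrees(st["ee_rot"]),2),np.round(st["q"],3),st["t"])
im=arm.grab_frame("wrist"); W=cam("wrist",st)
for t,z in (("ring_center",.0018),("eye_left",.0018),("eye_right",.0018),("groove",.1276)):
    for r in arm.spot_point(t,"wrist")[:2]: print(t,np.round(r["xy"],1),round(r["score"],2),np.round(atz(W,r["xy"],z),4))
np.save("ringmask.npy",np.array([r["pixels"] for r in arm.masks_of("ring_center","wrist")[:2]]))
im2=arm.grab_frame("scene"); arm_s=[arm.spot_point(t,"scene") for t in ("pliers_grip","slot_top")]
print([[(np.round(r["xy"],1).tolist(),round(r["score"],2)) for r in a] for a in arm_s])
cv2.imwrite("pics/raw_w2.png",im[:,:,::-1]); cv2.imwrite("pics/raw_c2.png",im2[:,:,::-1])
save("w2",im,s=1.2)
E
python3 b.py
```

```text
[0.5307 0.1202 0.423 ] [ 1.7999e+02  3.0000e-02 -1.7110e+02] [ 0.583  0.131 -0.25   0.    -1.189 -1.998] 2.45
eye_left [259.2 213.1] 0.48 [0.5533 0.0572 0.0018]
eye_right [243.9 214.9] 0.51 [0.5576 0.0419 0.0018]
groove [462.2 238.6] 0.8 [0.5184 0.2185 0.1276]
[[([280.4, 132.1], 0.47), ([314.9, 102.7], 0.45)], [([277.5, 147.4], 0.97)]]
```

View pics/w2.png

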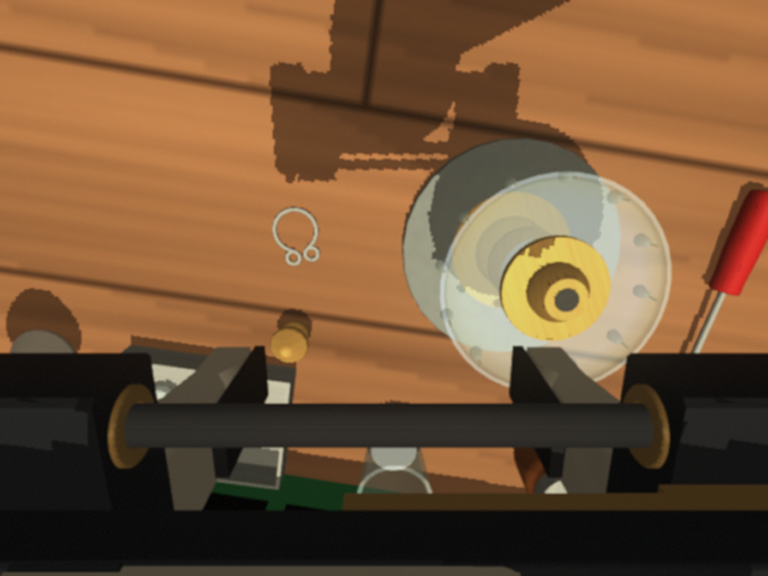

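The picture shows the ring at about (245,191) raw with its eyes at (244,215) and (260,212), and the seat centre at about (462,240). I'll fit both precisely.

```bash
python3 - <<'E'
from h import *
from scipy.optimize import least_squares
st=arm.get_state(); W=cam("wrist",st)
im=cv2.imread("pics/raw_w2.png"); 
# ring: bright, low saturation pixels
def rings(box):
    x0,y0,x1,y1=box; s=cv2.cvtColor(im,cv2.COLOR_BGR2HSV)[y0:y1,x0:x1]
    m=(s[...,1]<95)&(s[...,2]>110); ys,xs=np.nonzero(m); return np.c_[xs+x0,ys+y0]
px=rings((220,165,275,225)); print(len(px))
g=np.array([atz(W,q,.00175)[:2] for q in px])
t=np.linspace(np.radians(30),np.radians(330),120)
C=np.c_[17.25*np.cos(t),17.25*np.sin(t)]; a=np.linspace(0,2*np.pi,60)
E=[np.c_[22+5.25*np.cos(a),s*8+5.25*np.sin(a)] for s in (1,-1)]
M=np.vstack([C]+E)/1000
def f(p):
    c,s=np.cos(p[2]),np.sin(p[2]); P=M@np.array([[c,s],[-s,c]])+p[:2]
    D=np.linalg.norm(g[:,None]-P[None],axis=2); return np.r_[D.min(1),D.min(0)]
r=min((least_squares(f,[.534,.048,y0],loss='soft_l1',f_scale=.001) for y0 in (0,.3,.6,.9)),key=lambda r:r.cost)
print("ring",r.x[:2],np.degrees(r.x[2]),np.sqrt(np.mean(f(r.x)**2)))
c,s=np.cos(r.x[2]),np.sin(r.x[2]);print("eyemid",r.x[:2]+.022*np.array([c,s]))
# seat ellipse
s=cv2.cvtColor(im,cv2.COLOR_BGR2HSV); m=((s[...,0]>15)&(s[...,0]<32)&(s[...,1]>150)&(s[...,2]>120)).astype(np.uint8)
m[:, :400]=0;m[:180]=0;m[290:]=0;m[:,520:]=0
m=cv2.morphologyEx(m,cv2.MORPH_OPEN,np.ones((3,3))); k,l,stt,_=cv2.connectedComponentsWithStats(m); i=1+stt[1:,4].argmax()
cn=max(cv2.findContours((l==i).astype(np.uint8),cv2.RETR_EXTERNAL,cv2.CHAIN_APPROX_NONE)[0],key=len)
h=cv2.convexHull(cn)[:,0]; print(stt[i])
def q(p): return np.array([np.linalg.norm(atz(W,x,p[2])[:2]-p[:2])-.033 for x in h])
r=least_squares(q,[.52,.22,.13],loss='soft_l1',f_scale=.001); print("seat",r.x,np.abs(q(r.x)).max())
print("seat fixed z",[(z,np.round(least_squares(lambda p:q([*p,z]),[.52,.22]).x,4)) for z in (.126,.130)])
# nose top z=.148 (grey circle)
c=np.array([567,300])/1.2; print("nose",atz(W,c,.148),atz(W,c,.144))
S=cam("side"); print("side groove at z", atz(S,(280.1,184.3),.1276))
E
```

```text
541
ring [0.53354122 0.04086925] 21.401321339285538 0.0009124254312406036
eyemid [0.55402426 0.04889701]
[ 440  224   66   59 1721]
seat [ 0.56174404  0.28397674 -0.00294804] 0.00919989905656448
seat fixed z [(0.126, array([0.528 , 0.2229])), (0.13, array([0.5269, 0.2208]))]
nose [0.52019478 0.21844564 0.148     ] [0.52122055 0.22018667 0.144     ]
side groove at z [0.52361709 0.22289328 0.1276    ]
```

Request:
move_arm([
  [-6,-30,0,0,0,0],
  [-6,-30,0,0,0,0],
  [-6,-30,0,0,0,0],
  [-6,-30,0,0,0,0],
  [-6,-30,0,0,0,0],
])

```text
t: 3.32
eef_pos: [0.5005, -0.0312, 0.4228]
ee_rot: [3.142, 0.0, -2.984]
force: [0.6, -0.0, -0.5]
width: 0.0874
```

Request:
move_arm([
  [-6,-30,0,0,0,0],
  [-6,-30,0,0,0,0],
  [-6,-30,0,0,0,0],
  [-6,-30,0,0,0,0],
  [-6,-30,0,0,0,0],
])

```text
t: 3.73
eef_pos: [0.4704, -0.1815, 0.4229]
ee_rot: [-3.141, 0.0, -2.984]
force: [0.6, 0.5, 0.5]
width: 0.0877
```

Request:
move_arm([
  [-6,-30,0,0,0,0],
  [-6,-30,0,0,0,0],
  [-6,-30,0,0,0,0],
  [0,-10,0,0,0,0],
  [0,0,0,0,0,0],
])

```text
t: 4.15
eef_pos: [0.4526, -0.2821, 0.4223]
ee_rot: [-3.142, -0.001, -2.987]
force: [0.1, -0.2, -0.4]
width: 0.0875
```

```bash
python3 - <<'E'
from h import *
st=arm.get_state(); print(np.round(st["eef_pos"],4),np.round(np.degrees(st["ee_rot"]),2),np.round(st["q"],3),st["t"])
im=arm.grab_frame("wrist"); W=cam("wrist",st)
for t,z in (("pliers_grip",.128),("slot_top",.08),("pliers_tips",.018)):
    for r in arm.spot_point(t,"wrist")[:2]: print(t,np.round(r["xy"],1),round(r["score"],2),np.round(atz(W,r["xy"],z),4))
s=arm.grab_frame("side"); S=cam("side")
for t,z in (("pliers_grip",.128),("slot_top",.08),("groove",.1276)):
    for r in arm.spot_point(t,"side")[:2]: print("side",t,np.round(r["xy"],1),round(r["score"],2),np.round(atz(S,r["xy"],z),4))
cv2.imwrite("pics/raw_w3.png",im[:,:,::-1]);cv2.imwrite("pics/raw_s3.png",s[:,:,::-1])
save("w3",im,box=(120,60,520,360),s=2)
E
```

```text
[ 0.4526 -0.2821  0.4223] [-1.8000e+02 -4.0000e-02 -1.7116e+02] [-0.189  0.113 -0.272  0.    -1.186 -1.227] 4.15
pliers_grip [283.7   9.4] 0.79 [ 0.3152 -0.3282  0.128 ]
pliers_grip [325.7 240.4] 0.66 [ 0.4561 -0.2802  0.128 ]
slot_top [324.7 226.7] 0.73 [ 0.4585 -0.2804  0.08  ]
slot_top [251.2 401.4] 0.62 [ 0.6386 -0.3229  0.08  ]
pliers_tips [301.9  55.5] 0.91 [ 0.324  -0.3215  0.018 ]
side pliers_grip [417. 356.] 0.71 [ 0.4577 -0.2765  0.128 ]
side pliers_grip [380.6 419.4] 0.61 [ 0.3296 -0.3172  0.128 ]
side slot_top [412.4 368.2] 0.89 [ 0.4561 -0.2766  0.08  ]
side groove [277.8 184.7] 0.73 [0.5187 0.2252 0.1276]
side groove [330.3 255.5] 0.5 [ 0.4816 -0.0079  0.1276]
```

View pics/w3.png

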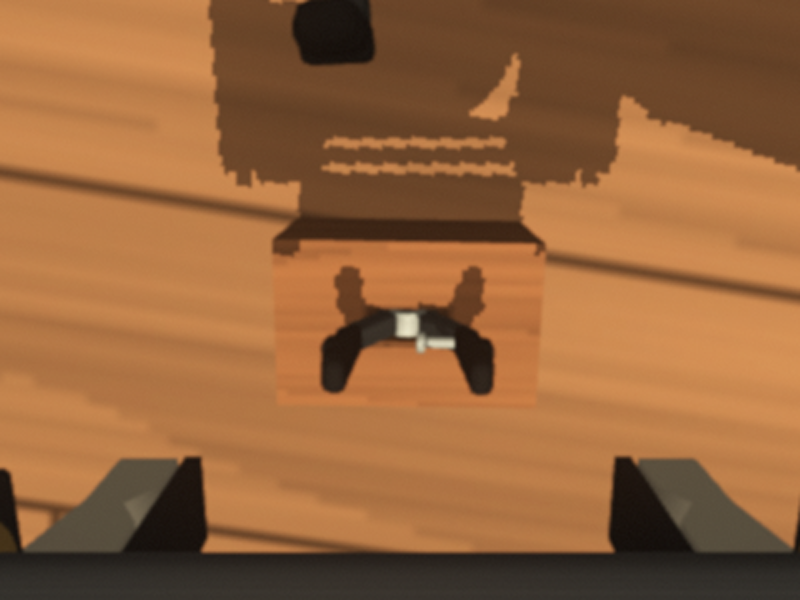

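The picture shows the pliers in the block, handles at crop (335,370) and (481,370), symmetric and aligned with the gripper. Block yaw matches the tool. I'll descend and grip gently.

Request:
move_arm([
  [2,1,-25,0,0,0],
  [0,0,-25,0,0,0],
  [0,0,-25,0,0,0],
  [0,0,-25,0,0,0],
  [0,0,-20,0,0,0],
])

```text
t: 4.97
eef_pos: [0.4547, -0.2783, 0.3011]
ee_rot: [3.141, -0.001, -2.984]
force: [-0.1, 0.5, -0.5]
width: 0.0876
```

Request:
move_arm([
  [0,0,-10,0,0,0],
  [0,0,-5,0,0,0],
  [0,0,0,0,0,0],
  [0,0,0,0,0,0],
  [0,0,0,0,0,0],
])

```text
t: 5.38
eef_pos: [0.4555, -0.2791, 0.289]
ee_rot: [-3.141, 0.002, -2.984]
force: [0.4, 0.3, -0.1]
width: 0.0875
```

Request:
move_arm([
  [0,0,0,0,0,0],
  [0,0,0,0,0,0],
  [0,0,0,0,0,0],
  [0,0,0,0,0,0],
  [0,0,0,0,0,0],
], claw=255, squeeze=15)

```text
t: 5.8
eef_pos: [0.4551, -0.2792, 0.288]
ee_rot: [-3.141, 0.001, -2.984]
force: [1.6, -2.1, -0.6]
width: 0.06
```

```bash
python3 - <<'E'
from h import *
st=arm.get_state(); print(np.round(st["eef_pos"],4),np.round(np.degrees(st["ee_rot"]),2),st["t"],st["width"],st["force"])
im=arm.grab_frame("wrist"); s=arm.grab_frame("side")
save("w4",np.hstack([im[60:480,120:520],s[240:480,300:537].repeat(2,0).repeat(2,1)[:420,:400]]))
E
```

```text
[ 0.4551 -0.2792  0.288 ] [-1.7997e+02  4.0000e-02 -1.7099e+02] 5.8 0.05998177667784576 [ 1.5589383  -2.11161991 -0.5766545 ]
```

View pics/w4.png

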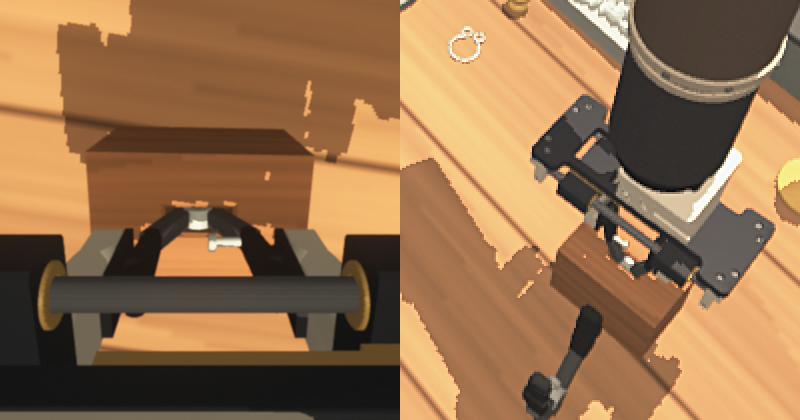

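Gripped at 60.0 mm (pliers at rest). I'll lift, move above the ring and turn to its yaw.

Request:
move_arm([
  [0,0,12,0,0,0],
  [0,0,20,0,0,0],
  [0,0,25,0,0,0],
  [0,0,25,0,0,0],
  [0,0,20,0,0,0],
])

```text
t: 6.32
eef_pos: [0.4549, -0.279, 0.3912]
ee_rot: [-3.142, 0.0, -2.984]
force: [1.1, 0.4, -1.8]
width: 0.0598
```

Request:
move_arm([
  [8,25,0,0,0,1],
  [10,33,0,0,0,1.4],
  [10,33,0,0,0,1.4],
  [10,33,0,0,0,1.4],
  [10,33,0,0,0,1.4],
])

```text
t: 6.73
eef_pos: [0.5028, -0.1205, 0.3895]
ee_rot: [3.141, -0.0, -2.869]
force: [-0.1, -0.8, -2.1]
width: 0.06
```

Request:
move_arm([
  [10,33,0,0,0,1.4],
  [10,33,0,0,0,1.4],
  [10,33,0,0,0,1.4],
  [10,33,0,0,0,1.4],
  [10,33,-15,0,0,0],
])

```text
t: 7.15
eef_pos: [0.5538, 0.0449, 0.377]
ee_rot: [-3.141, 0.004, -2.769]
force: [1.1, -0.3, -0.6]
width: 0.06
```

Request:
move_arm([
  [1,6,-20,0,0,0],
  [0,0,-20,0,0,0],
  [0,0,-15,0,0,0],
  [0,0,0,0,0,0],
  [0,0,0,0,0,0],
])

```text
t: 7.57
eef_pos: [0.5537, 0.049, 0.319]
ee_rot: [-3.141, -0.003, -2.771]
force: [-0.2, 0.1, -1.9]
width: 0.0602
```

```bash
cat > c.py <<'E'
from h import *
import sys
n=sys.argv[1]
st=arm.get_state(); print(np.round(st["eef_pos"],4),np.round(np.degrees(st["ee_rot"]),2),st["t"],st["width"],st["force"])
im=arm.grab_frame("wrist"); W=cam("wrist",st); tz=st["eef_pos"][2]-.2693
print("tipz",tz)
for t,z in (("pliers_tips",tz),("eye_left",.0018),("eye_right",.0018),("ring_center",.0018)):
    for r in arm.spot_point(t,"wrist")[:2]: print(t,np.round(r["xy"],1),round(r["score"],2),np.round(atz(W,r["xy"],z),4))
cv2.imwrite(f"pics/raw_{n}.png",im[:,:,::-1])
save(n,im,box=(223,120,423,270),s=4)
E
python3 c.py w5
```

```text
[0.5537 0.049  0.319 ] [-1.7999e+02 -1.4000e-01 -1.5879e+02] 7.5667 0.060181684916979186 [-0.18401598  0.10709528 -1.87443652]
tipz 0.04966846139673625
pliers_tips [317.1 244.7] 0.62 [0.5542 0.0443 0.0497]
eye_left [335.1 232.3] 0.6 [0.5538 0.0582 0.0018]
eye_right [316.5 232.7] 0.57 [0.5592 0.045  0.0018]
eye_right [313.6 245.4] 0.44 [0.5696 0.0465 0.0018]
```

View pics/w5.png

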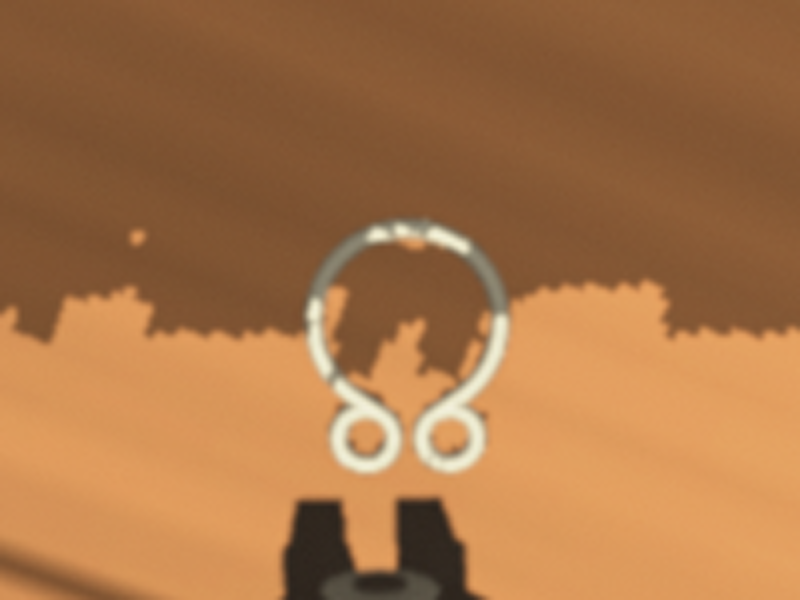

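The picture shows the ring eyes at raw (314.5,229.5) and (335.5,229.5), level with the jaws. The jaw ends are at raw (303,245) and (328,245), so the tips sit 5 mm off to the left: the pliers hang tilted by about 2.7° in the grip. I'll tilt the tool to bring the pliers upright, recentre and descend part of the way.

Request:
move_arm([
  [1,-2,0,1.2,0.5,0],
  [1.3,-3.8,0,1.3,0.5,0],
  [0,0,-10,0,0,0],
  [0,0,-10,0,0,0],
  [0,0,-6,0,0,0],
])

```text
t: 8.23
eef_pos: [0.5558, 0.0429, 0.2922]
ee_rot: [3.095, -0.002, -2.772]
force: [-0.2, 0.1, -1.6]
width: 0.0601
```

Request:
move_arm([
  [0,0,-6,0,0,0],
  [0,0,-4,0,0,0],
  [0,0,0,0,0,0],
  [0,0,0,0,0,0],
  [0,0,0,0,0,0],
])

```text
t: 8.65
eef_pos: [0.5564, 0.0433, 0.2839]
ee_rot: [3.095, -0.0, -2.771]
force: [0.6, -0.5, -1.3]
width: 0.0599
```

```bash
python3 c.py w6
```

```text
[0.5564 0.0433 0.2839] [ 1.7732e+02 -1.0000e-02 -1.5878e+02] 8.65 0.05990357444995885 [ 0.57261631 -0.46319899 -1.29385528]
tipz 0.014582814750420114
pliers_tips [313.9 245.5] 0.8 [0.5542 0.049  0.0146]
eye_left [324.3 241.8] 0.78 [0.5528 0.0564 0.0018]
eye_right [302.4 240.8] 0.84 [0.5573 0.0421 0.0018]
```

View pics/w6.png

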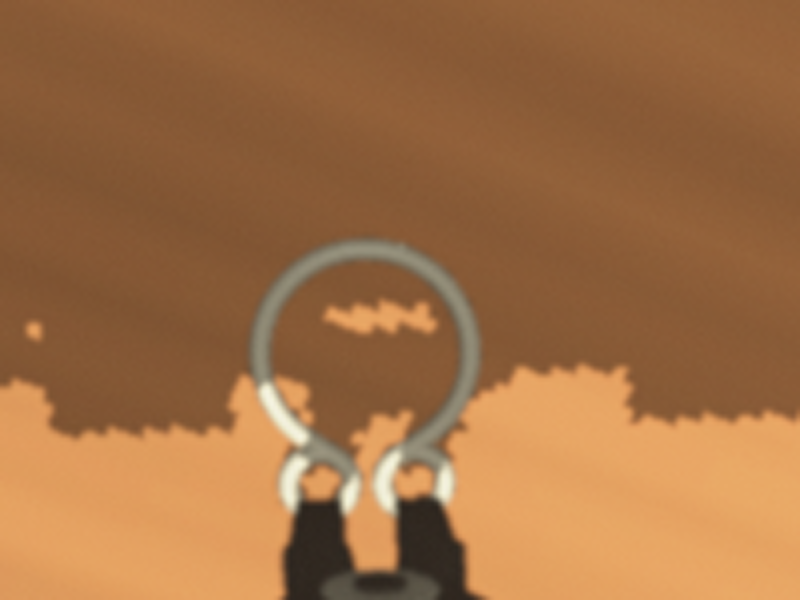

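The picture shows the tips laterally on the eyes (jaws at crop 320/420, eyes at 320/415, row about 480). The fore-aft fit is uncertain by 1–2 mm, so I'll model-fit the ring numerically and track the jaw edge.

```bash
cat > m.py <<'E'
from h import *
from scipy.optimize import least_squares
def measure(im,st,dz=.2693):   # im BGR
    W=cam("wrist",st); hsv=cv2.cvtColor(im,cv2.COLOR_BGR2HSV)
    m=(hsv[...,1]<125)&(hsv[...,2]>70); box=np.zeros_like(m); box[150:252,270:370]=1; m&=box
    k,l,s,_=cv2.connectedComponentsWithStats(m.astype(np.uint8),connectivity=8)
    ys,xs=np.nonzero(np.isin(l,[i for i in range(1,k) if s[i,4]>15]))
    g=np.array([atz(W,q,.00175)[:2] for q in np.c_[xs,ys]])
    t=np.linspace(np.radians(35),np.radians(325),120); a=np.linspace(0,2*np.pi,40)
    M=np.vstack([np.c_[17.25*np.cos(t),17.25*np.sin(t)]]+[np.c_[22+5.25*np.cos(a),q*8+5.25*np.sin(a)] for q in(1,-1)])/1000
    def f(p):
        c,s=np.cos(p[2]),np.sin(p[2]); P=M@np.array([[c,s],[-s,c]])+p[:2]
        return np.linalg.norm(g[:,None]-P[None],axis=2).min(1)
    r=least_squares(f,[.5345,.0415,.37],loss='soft_l1',f_scale=.0007)
    x,y,th=r.x; e=[np.array([x+.022*np.cos(th)-q*.008*np.sin(th),y+.022*np.sin(th)+q*.008*np.cos(th),.00175]) for q in(1,-1)]
    em=(e[0]+e[1])/2
    # jaw front bottom edge
    v=hsv[...,2].astype(float); edges=[]
    for cx in range(296,338):
        col=v[225:262,cx]; d=np.nonzero(col<62)[0]
        edges.append((cx,225+d[0] if len(d) else 999))
    edges=np.array(edges); row=np.median(np.sort(edges[:,1])[:16]); J=edges[edges[:,1]<=row+1.5,0]
    tz=st["eef_pos"][2]-dz
    gap=J[np.argmax(np.diff(J))]; l=J[J<=gap]; rr=J[J>gap]; jm=((l[0]+l[-1])/2+(rr[0]+rr[-1])/2)/2
    je=atz(W,(jm,row-.5),tz+.004)
    psi=st["ee_rot"][2]; tx=np.array([np.cos(psi),np.sin(psi),0]); ty=np.array([np.sin(psi),-np.cos(psi),0])
    tip=je-.00325*tx; d=em-tip
    print("n",len(g),"rms",np.sqrt(np.mean(f(r.x)**2)),"ring",np.round(r.x[:2],4),"yaw",np.degrees(th),"tool",np.degrees(psi)+180)
    print("eyes px",[np.round(proj(W,q),1) for q in e],"jaw row",row,"mid",jm,"tip",np.round(tip,4),"eyemid",np.round(em,4))
    print("eyes minus tips mm: toolx %.2f tooly %.2f world %s"%(d@tx*1e3,d@ty*1e3,np.round(d[:2]*1e3,2)))
if __name__=="__main__":
    import sys
    st=arm.get_state(); print(np.round(st["eef_pos"],4),np.round(np.degrees(st["ee_rot"]),2),round(st["t"],2),st["width"],np.round(st["force"],1))
    if len(sys.argv)>2: im=cv2.imread("pics/raw_%s.png"%sys.argv[1])
    else: im=arm.grab_frame("wrist")[:,:,::-1].copy(); cv2.imwrite("pics/raw_%s.png"%sys.argv[1],im)
    measure(im,st)
E
python3 m.py w6 old
```

```text
[0.5563 0.0432 0.284 ] [ 1.7731e+02  1.0000e-02 -1.5880e+02] 8.9 0.059859577667525594 [ 0.6  0.2 -0.6]
n 1341 rms 0.0012875126236252567 ring [0.5333 0.0413] yaw 21.55959790480217 tool 21.202484510637163
eyes px [array([326. , 239.4]), array([302.5, 239.9])] jaw row 246.0 mid 314.75 tip [0.5558 0.0501 0.0187] eyemid [0.5538 0.0494 0.0018]
eyes minus tips mm: toolx 2.17 tooly 0.10 world [-2.06 -0.7 ]
```

Request:
move_arm([
  [-1,-0.4,-3,0,0,0],
  [0,0,-3,0,0,0],
  [0,0,-2,0,0,0],
  [0,0,0,0,0,0],
  [0,0,0,0,0,0],
])

```text
t: 9.32
eef_pos: [0.5552, 0.0428, 0.2754]
ee_rot: [3.095, -0.001, -2.772]
force: [0.5, 0.1, -2.1]
width: 0.0599
```

```bash
python3 m.py w7; python3 - <<'E'
from h import *
st=arm.get_state();tz=st["eef_pos"][2]-.2693;W=cam("wrist",st)
for t,z in (("pliers_tips",tz),("eye_left",.0018),("eye_right",.0018)):
    for r in arm.spot_point(t,"wrist")[:2]: print(t,np.round(r["xy"],1),round(r["score"],2),np.round(atz(W,r["xy"],z),4))
E
python3 -c "
import cv2;im=cv2.imread('pics/raw_w7.png')[180:270,263:383];cv2.imwrite('pics/w7.png',cv2.resize(im,None,fx=6,fy=6,interpolation=cv2.INTER_CUBIC))"
```

```text
[0.5552 0.0428 0.2754] [ 1.7731e+02 -6.0000e-02 -1.5880e+02] 9.32 0.05991922351758155 [ 0.5  0.1 -2.1]
n 1338 rms 0.0012678826550748235 ring [0.5333 0.0413] yaw 21.699717035696207 tool 21.20079871383618
eyes px [array([326.8, 245.2]), array([302.7, 245.7])] jaw row 246.0 mid 315.0 tip [0.5544 0.0497 0.0101] eyemid [0.5537 0.0495 0.0018]
eyes minus tips mm: toolx 0.71 tooly 0.05 world [-0.68 -0.21]
pliers_tips [316.9 247.4] 0.84 [0.5534 0.0507 0.0062]
eye_left [325.9 248.1] 0.6 [0.553  0.0571 0.0018]
eye_right [306.6 245.9] 0.6 [0.5561 0.0445 0.0018]
```

View pics/w7.png

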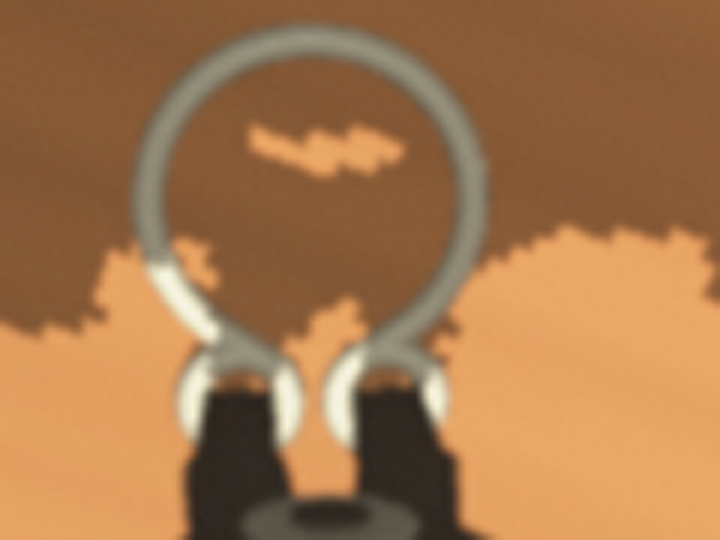

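The view shows the jaws centred in both eyes (crop 240 and 388), with the shoulder edge just inside the eye's front. I'll descend to the bench while watching the force.

Request:
move_arm([
  [-0.3,-0.1,-2,0,0,0],
  [0,0,-2,0,0,0],
  [0,0,-1,0,0,0],
  [0,0,0,0,0,0],
  [0,0,0,0,0,0],
])

```text
t: 9.93
eef_pos: [0.555, 0.0427, 0.2705]
ee_rot: [3.095, -0.001, -2.772]
force: [-0.1, 0.5, -2.1]
width: 0.0599
```

Request:
move_arm([
  [0,0,-1,0,0,0],
  [0,0,0,0,0,0],
  [0,0,0,0,0,0],
  [0,0,0,0,0,0],
  [0,0,0,0,0,0],
])

```text
t: 10.35
eef_pos: [0.555, 0.0427, 0.2697]
ee_rot: [3.095, -0.0, -2.772]
force: [-0.3, -0.2, -1.6]
width: 0.0601
```

```bash
python3 m.py w8
```

```text
[0.555  0.0427 0.2697] [ 1.7731e+02 -2.0000e-02 -1.5880e+02] 10.35 0.060067428346639834 [-0.3 -0.2 -1.6]
n 1316 rms 0.0012472685982106153 ring [0.5332 0.0413] yaw 21.578113775433103 tool 21.204025610252955
eyes px [array([327.2, 247.8]), array([302.6, 248.3])] jaw row 245.0 mid 314.75 tip [0.5537 0.0493 0.0044] eyemid [0.5536 0.0494 0.0018]
eyes minus tips mm: toolx 0.02 tooly 0.16 world [-0.08  0.14]
```

Request:
move_arm([
  [0,0,-0.7,0,0,0],
  [0,0,0,0,0,0],
  [0,0,0,0,0,0],
  [0,0,0,0,0,0],
  [0,0,0,0,0,0],
])

```text
t: 10.82
eef_pos: [0.5551, 0.0427, 0.2692]
ee_rot: [3.095, -0.0, -2.772]
force: [-0.2, -0.6, 2.6]
width: 0.06
```

Request:
move_arm([
  [0,0,-0.7,0,0,0],
  [0,0,0,0,0,0],
  [0,0,0,0,0,0],
  [0,0,0,0,0,0],
  [0,0,0,0,0,0],
])

```text
t: 11.23
eef_pos: [0.5554, 0.0428, 0.2689]
ee_rot: [3.095, 0.001, -2.771]
force: [0.0, -0.3, 5.3]
width: 0.0599
```

Bench contact at TCP z 0.2693, so the tip offset is confirmed and the pins are in the eyes. I'll spread in stages, lowering as the tips rise.

Request:
move_arm([
  [0,0,0,0,0,0],
  [0,0,-0.5,0,0,0],
  [0,0,-0.5,0,0,0],
  [0,0,0,0,0,0],
  [0,0,0,0,0,0],
], claw=109, squeeze=60)

```text
t: 11.65
eef_pos: [0.5565, 0.043, 0.2699]
ee_rot: [3.096, 0.005, -2.77]
force: [-0.4, 0.3, 16.7]
width: 0.0507
```

```bash
python3 - <<'E'
from h import *
st=arm.get_state(); print(st["width"],st["force"],st["eef_pos"]); im=arm.grab_frame("wrist")
cv2.imwrite("pics/raw_w9.png",im[:,:,::-1]);
save("w9",im,box=(243,150,403,270),s=4)
E
```

```text
0.05070552449621714 [-0.40316337  0.33695808 16.68129728] [0.55648007 0.0430201  0.26991966]
```

View pics/w9.png

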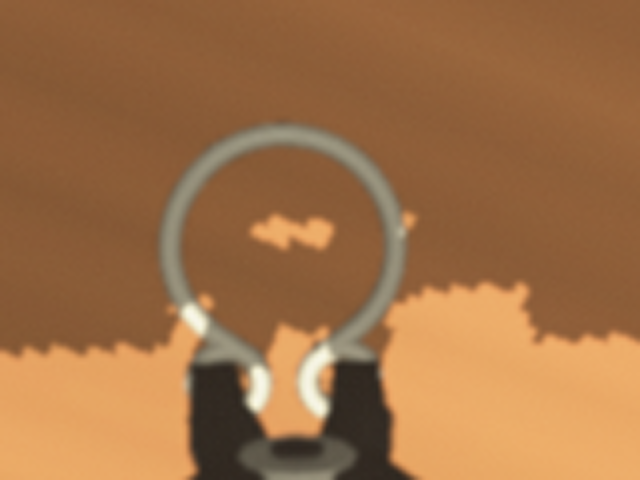

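The eyes are hooked on the tips and the ring is opening. Contact force rose to 17 N, so I'll back off 1.5 mm and continue.

Request:
move_arm([
  [0,0,1.0,0,0,0],
  [0,0,0.5,0,0,0],
  [0,0,0,0,0,0],
  [0,0,0,0,0,0],
  [0,0,0,0,0,0],
], claw=128)

```text
t: 12.12
eef_pos: [0.5561, 0.0425, 0.2707]
ee_rot: [3.096, 0.003, -2.771]
force: [0.9, -3.7, 11.1]
width: 0.0441
```

Request:
move_arm([
  [0,0,0.4,0,0,0],
  [0,0,0,0,0,0],
  [0,0,0,0,0,0],
  [0,0,0,0,0,0],
  [0,0,0,0,0,0],
], claw=165)

```text
t: 12.53
eef_pos: [0.5566, 0.042, 0.2714]
ee_rot: [3.098, 0.003, -2.77]
force: [1.4, -6.0, 11.5]
width: 0.0316
```

Request:
move_arm([
  [0,0,0,0,0,0],
  [0,0,0,0,0,0],
  [0,0,0,0,0,0],
  [0,0,0,0,0,0],
  [0,0,0,0,0,0],
], claw=220)

```text
t: 12.95
eef_pos: [0.5567, 0.0418, 0.2714]
ee_rot: [3.098, 0.004, -2.77]
force: [2.8, -8.4, 11.1]
width: 0.0217
```

```bash
cat > v.py <<'E'
from h import *
import sys
st=arm.get_state(); print(np.round(st["eef_pos"],4),np.round(np.degrees(st["ee_rot"]),2),np.round(st["q"],2),st["t"],st["width"],st["force"],st["moment"])
im=arm.grab_frame("wrist");s=arm.grab_frame("side");c=arm.grab_frame("scene"); n=sys.argv[1]
for k,i in (("w",im),("s",s),("c",c)): cv2.imwrite(f"pics/{n}_{k}.png",i[:,:,::-1])
E
python3 v.py a1; python3 -c "
import cv2;im=cv2.imread('pics/a1_w.png')[120:300,203:443];cv2.imwrite('pics/a1.png',cv2.resize(im,None,fx=3,fy=3,interpolation=cv2.INTER_CUBIC))"
```

```text
[0.5567 0.0418 0.2714] [ 177.49    0.21 -158.72] [ 0.41  0.3  -0.39 -0.06 -0.88 -1.57] 12.95 0.02174641379239919 [ 2.81018305 -8.41628561 11.12695279] [-3.42450844 -1.48077724 -0.01679352]
```

View pics/a1.png

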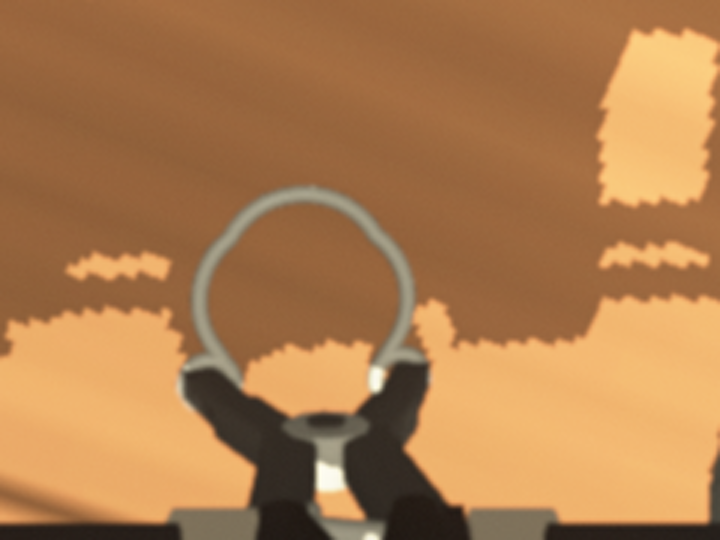

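The picture shows the ring spread widely with both eyes on the tips. The pliers lean a little more in the grip (pivot at raw 311). I'll close to the stop, lift and re-measure the lean.

Request:
move_arm([
  [0,0,0,0,0,0],
  [0,0,0.5,0,0,0],
  [0,0,0.5,0,0,0],
  [0,0,0,0,0,0],
  [0,0,0,0,0,0],
], claw=255)

```text
t: 13.52
eef_pos: [0.5559, 0.042, 0.2713]
ee_rot: [3.097, 0.002, -2.771]
force: [1.6, -4.8, 3.9]
width: 0.0206
```

Request:
move_arm([
  [0,0,2,0,0,0],
  [0,0,4,0,0,0],
  [0,0,10,0,0,0],
  [0,0,20,0,0,0],
  [0,0,20,0,0,0],
])

```text
t: 13.93
eef_pos: [0.5546, 0.0427, 0.3266]
ee_rot: [3.094, -0.003, -2.772]
force: [0.6, 0.4, -1.6]
width: 0.0185
```

Request:
move_arm([
  [0,0,20,0,0,0],
  [0,0,20,0,0,0],
  [0,0,20,0,0,0],
  [0,0,10,0,0,0],
  [0,0,0,0,0,0],
])

```text
t: 14.35
eef_pos: [0.5554, 0.0429, 0.399]
ee_rot: [3.095, 0.004, -2.771]
force: [0.8, -1.5, -1.7]
width: 0.0184
```

```bash
python3 v.py a2; python3 -c "
import cv2,numpy as np
w=cv2.imread('pics/a2_w.png')[150:350,203:443]; w=cv2.resize(w,None,fx=2,fy=2,interpolation=cv2.INTER_CUBIC)
s=cv2.imread('pics/a2_s.png')[150:350,280:440]; s=cv2.resize(s,None,fx=2,fy=2,interpolation=cv2.INTER_CUBIC)
cv2.imwrite('pics/a2.png',np.hstack([w,s]))"
```

```text
[0.5554 0.0429 0.399 ] [ 177.32    0.23 -158.78] [ 0.41  0.17 -0.23 -0.05 -1.16 -1.59] 14.35 0.01838096531475259 [ 0.77713114 -1.46951364 -1.69205272] [-0.19705501 -0.19618851 -0.02170045]
```

View pics/a2.png

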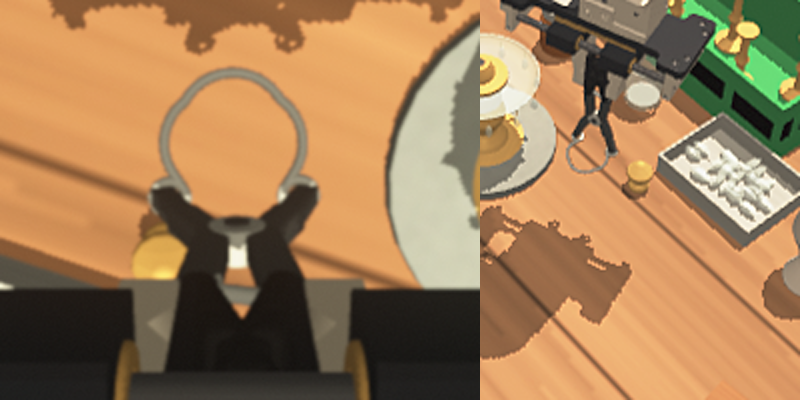

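Width is 18.4 mm, so the pliers are at the stop. The ring is held flat, and the pliers are now within 1° of the tool axis (pivot raw 321, tips 320). I'll undo most of the tilt and hover over the column.

Request:
move_arm([
  [0,0,9,-0.4,-0.2,0],
  [0,0,9,-0.4,-0.1,0],
  [0,0,9,-0.4,-0.2,0],
  [0,0,9,-0.35,-0.1,0],
  [0,0,9,0,0,0],
])

```text
t: 14.92
eef_pos: [0.555, 0.0428, 0.4423]
ee_rot: [3.124, -0.0, -2.771]
force: [0.5, -0.2, -1.1]
width: 0.0181
```

Request:
move_arm([
  [-3,25,0,0,0,0],
  [-3,28,0,0,0,0],
  [-3,28,0,0,0,0],
  [-3,28,0,0,0,0],
  [-3,28,0,0,0,0],
])

```text
t: 15.33
eef_pos: [0.5397, 0.1809, 0.4421]
ee_rot: [3.123, 0.0, -2.772]
force: [1.2, 0.8, -1.7]
width: 0.0183
```

Request:
move_arm([
  [-3,28,0,0,0,0],
  [-0.4,12,0,0,0,0],
  [0,3,0,0,0,0],
  [0,0,0,0,0,0],
  [0,0,0,0,0,0],
])

```text
t: 15.75
eef_pos: [0.5366, 0.2223, 0.4414]
ee_rot: [3.124, -0.001, -2.771]
force: [-0.3, -0.3, -1.2]
width: 0.0184
```

```bash
python3 v.py a3; python3 - <<'E'
from h import *
import cv2
w=cv2.imread('pics/a3_w.png')[130:290,223:423]; cv2.imwrite('pics/a3.png',cv2.resize(w,None,fx=4,fy=3.75,interpolation=cv2.INTER_CUBIC))
for t in ("groove","pliers_tips","ring_center","eye_left","eye_right"):
  for n in ("wrist","side","scene"): print(t,n,[(np.round(r["xy"],1).tolist(),round(r["score"],2)) for r in arm.spot_point(t,n)[:2]])
E
```

```text
[0.5366 0.2223 0.4414] [ 1.7898e+02 -4.0000e-02 -1.5879e+02] [ 0.72  0.18 -0.14 -0.02 -1.25 -1.92] 15.75 0.018390227369247857 [-0.2672576  -0.26104995 -1.18146146] [-0.11298373 -0.16231154  0.02704005]
groove wrist [([321.4, 207.4], 0.73)]
groove side [([278.5, 183.4], 0.58)]
groove scene [([364.6, 288.2], 0.95), ([359.3, 276.5], 0.68)]
pliers_tips wrist []
pliers_tips side [([282.7, 174.6], 0.63), ([369.0, 451.0], 0.62)]
pliers_tips scene [([316.3, 150.6], 0.84), ([361.9, 275.4], 0.83)]
ring_center wrist []
ring_center side [([280.1, 171.8], 0.53)]
ring_center scene [([370.1, 264.8], 0.59)]
eye_left wrist [([349.4, 249.3], 0.64)]
eye_left side [([270.1, 164.8], 0.48), ([285.4, 171.8], 0.19)]
eye_left scene [([373.0, 277.4], 0.47)]
eye_right wrist [([288.2, 249.0], 0.62)]
eye_right side [([292.8, 166.9], 0.38)]
eye_right scene [([353.1, 267.5], 0.4)]
```

View pics/a3.png

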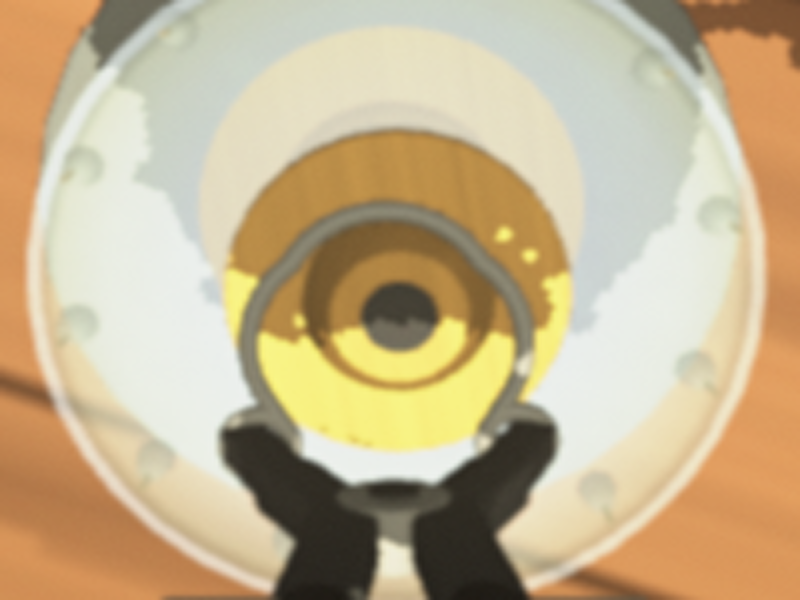

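The picture shows the column nose centred at raw (323,214) and the seat at (323,207). The ring C's widest part is centred at column 320 with the wire top at raw (320,186), and the tips' midpoint is at about (320,249). The ring is nearly over the column. I'll compute the offsets numerically.

```bash
python3 - <<'E'
from h import *
st=arm.get_state(); W=cam("wrist",st); S,C=cam("side"),cam("scene")
old=dict(st); old["eef_pos"]=np.array([.5307,.1202,.423]); old["ee_rot"]=np.radians([179.99,.03,-171.10]); W0=cam("wrist",old)
P=lambda x,y:(223+x/4,130+y/3.75)
r=lambda a:np.round(a,4)
print("nose tri",tri([ray(W,P(400,315)),ray(W0,(472.5,250))]))
print("groove tri side+scene",tri([ray(S,(278.5,183.4)),ray(C,(364.6,288.2))]),"all",tri([ray(S,(279,184)),ray(C,(364.7,287)),ray(W,(321.4,207.4)),ray(W0,(462.2,238.6))]))
print("nose@.148",r(atz(W,P(400,315),.148)),"seat@.130",r(atz(W,P(399,290),.130)))
for z in (.171,.1724,.174):
  t=atz(W,P(390,318),z); top=atz(W,P(387,211),z)
  wl=[atz(W,P(x,315),z) for x in (250,524)]; e=[atz(W,q,z) for q in ((349.4,249.3),(288.2,249.0))]
  print(z,"ring wire L-R width",np.linalg.norm(wl[0]-wl[1]),"mid",r((wl[0]+wl[1])/2),"top",r(top),"eyes mid",r((e[0]+e[1])/2),"eyesep",np.linalg.norm(e[0]-e[1]),"visual tips",r(atz(W,P(390,440),z)))
psi=st["ee_rot"][2];print("toolx",np.cos(psi),np.sin(psi))
# seat circle size check for z: left/right edges
for z in (.126,.130,.134): print(z,np.linalg.norm(atz(W,P(225,290),z)-atz(W,P(573,290),z)))
for z in (.144,.148,.152): print("nose25?",z,np.linalg.norm(atz(W,P(330,315),z)-atz(W,P(468,315),z)))
E
```

```text
nose tri (array([0.52178697, 0.2219827 , 0.14125332]), [np.float64(0.00023546243516347159), np.float64(0.00023546243516349143)])
groove tri side+scene (array([0.52469513, 0.22712968, 0.12654736]), [np.float64(0.0021086694064233274), np.float64(0.002108669406423189)]) all (array([0.52134371, 0.22194371, 0.12518252]), [np.float64(0.0041594212816934584), np.float64(0.002608170192907274), np.float64(0.0015295475344389068), np.float64(0.003211609143923538)])
nose@.148 [0.5202 0.2214 0.148 ] seat@.130 [0.5192 0.2211 0.13  ]
0.171 ring wire L-R width 0.043679199416388925 mid [0.5162 0.2172 0.171 ] top [0.4997 0.2108 0.171 ] eyes mid [0.5384 0.2251 0.171 ] eyesep 0.04004497760186526 visual tips [0.5368 0.2257 0.171 ]
0.1724 ring wire L-R width 0.043435037200823215 mid [0.5159 0.2171 0.1724] top [0.4995 0.2107 0.1724] eyes mid [0.538  0.2249 0.1724] eyesep 0.039821130311068036 visual tips [0.5364 0.2255 0.1724]
0.174 ring wire L-R width 0.043155994668748233 mid [0.5156 0.217  0.174 ] top [0.4993 0.2106 0.174 ] eyes mid [0.5375 0.2247 0.174 ] eyesep 0.03956530483587127 visual tips [0.536  0.2253 0.174 ]
toolx -0.9322908313445862 -0.36170955999367826
0.126 0.0651459461278283
0.13 0.06426396220265042
0.134 0.06338197827747247
nose25? 0.144 0.0243773565844329
nose25? 0.148 0.024025910286698295
nose25? 0.152 0.023674463988963713
```

Request:
move_arm([
  [0.7,2.7,0,0,0,0],
  [0,0,-5,0,0,0],
  [0,0,-5,0,0,0],
  [0,0,-5,0,0,0],
  [0,0,0,0,0,0],
])

```text
t: 17.07
eef_pos: [0.5369, 0.2252, 0.4244]
ee_rot: [3.124, -0.003, -2.772]
force: [0.5, -0.8, -1.3]
width: 0.0183
```

Request:
move_arm([
  [0,0,0,0,0,0],
  [0,0,-2,0,0,0],
  [0,0,-2,0,0,0],
  [0,0,-1,0,0,0],
  [0,0,0,0,0,0],
])

```text
t: 17.48
eef_pos: [0.5372, 0.2253, 0.4209]
ee_rot: [3.124, -0.001, -2.772]
force: [0.5, -0.0, -2.5]
width: 0.0186
```

```bash
python3 v.py a4; python3 - <<'E'
from h import *
st=arm.get_state(); W=cam("wrist",st)
im=cv2.imread("pics/a4_w.png"); hsv=cv2.cvtColor(im,cv2.COLOR_BGR2HSV)
for t,z in (("groove",.1255),("eye_left",st["eef_pos"][2]-.269),("eye_right",st["eef_pos"][2]-.269)):
    print(t,[(np.round(r["xy"],1),round(r["score"],2),np.round(atz(W,r["xy"],z),4)) for r in arm.spot_point(t,"wrist")[:2]])
# ring wire: grey, low sat, per-row extents around column
for y in range(184,246,6):
    s=hsv[y,270:376]; m=(s[:,1]<75)&(s[:,2]<190)&(s[:,2]>60)
    print(y,(np.nonzero(m)[0]+270).tolist())
print("col322 S",hsv[176:230,322,1].tolist());print("V",hsv[176:230,322,2].tolist())
E
```

```text
[0.5372 0.2253 0.4209] [ 1.7897e+02 -5.0000e-02 -1.5880e+02] [ 0.73  0.2  -0.17 -0.02 -1.2  -1.92] 17.4833 0.01856164662881288 [ 0.50785566 -0.04640355 -2.50776677] [-0.07532026 -0.08288905  0.02637542]
groove [(array([322.1, 211.5]), 0.57, array([0.5201, 0.2231, 0.1255]))]
eye_left [(array([352. , 246.4]), 0.74, array([0.5294, 0.2471, 0.1522]))]
eye_right [(array([288.7, 247.6]), 0.79, array([0.5449, 0.2089, 0.1522]))]
184 [316, 317, 318, 319, 320, 321, 322]
190 [301, 302, 303, 304, 305, 306, 307, 308, 309, 329, 330, 331, 332, 333, 334, 335, 336, 337]
196 [296, 297, 298, 299, 300, 338, 339, 340, 341, 342]
202 [290, 291, 292, 293, 294, 295, 296, 343, 344, 345, 346, 347, 348]
208 [286, 287, 288, 289, 290, 349, 350, 351, 352, 365]
214 [284, 285, 286, 287, 311, 312, 313, 314, 315, 316, 317, 318, 319, 320, 321, 322, 323, 324, 325, 326, 351, 352, 353, 354, 365]
220 [283, 284, 285, 286, 310, 311, 312, 313, 314, 315, 316, 317, 318, 319, 320, 321, 322, 323, 324, 325, 326, 327, 352, 353, 354, 355]
226 [284, 285, 286, 314, 315, 316, 317, 318, 319, 320, 321, 322, 323, 351, 355]
232 [286, 287, 288, 289, 350, 351, 352, 353]
238 [288, 289, 290, 291, 292, 347, 348, 349, 350, 351, 352, 353, 354, 357]
244 [278, 279, 280, 281, 282, 283, 289, 291, 292, 293, 294, 295, 296, 343, 344, 345, 346, 361, 362]
col322 S [157, 156, 157, 157, 159, 157, 154, 130, 74, 46, 42, 44, 64, 112, 147, 152, 153, 153, 153, 153, 152, 153, 153, 154, 157, 158, 157, 158, 158, 159, 159, 160, 153, 133, 86, 50, 55, 57, 56, 57, 58, 58, 57, 57, 63, 58, 58, 57, 58, 51, 55, 76, 126, 152]
V [190, 191, 190, 192, 191, 192, 182, 159, 134, 133, 139, 132, 119, 114, 120, 124, 125, 127, 127, 128, 129, 128, 130, 134, 148, 169, 175, 176, 174, 175, 175, 174, 160, 121, 80, 66, 65, 67, 68, 67, 66, 66, 67, 67, 65, 66, 66, 67, 66, 65, 65, 74, 109, 151]
```

Request:
move_arm([
  [0.6,0.2,0,0,0,0],
  [0,0,-2,0,0,0],
  [0,0,-2,0,0,0],
  [0,0,0,0,0,0],
  [0,0,0,0,0,0],
])

```text
t: 18.2
eef_pos: [0.5378, 0.2255, 0.4169]
ee_rot: [3.124, -0.001, -2.772]
force: [0.6, 0.2, -2.5]
width: 0.0187
```

Request:
move_arm([
  [0,0,-1,0,0,0],
  [0,0,-1,0,0,0],
  [0,0,-1,0,0,0],
  [0,0,-1,0,0,0],
  [0,0,0,0,0,0],
])

```text
t: 18.62
eef_pos: [0.5378, 0.2255, 0.4129]
ee_rot: [3.124, -0.001, -2.772]
force: [0.3, -0.2, -1.3]
width: 0.0187
```

Request:
move_arm([
  [0,0,-1,0,0,0],
  [0,0,-1,0,0,0],
  [0,0,-1,0,0,0],
  [0,0,-1,0,0,0],
  [0,0,0,0,0,0],
])

```text
t: 19.03
eef_pos: [0.5378, 0.2255, 0.4089]
ee_rot: [3.124, -0.001, -2.772]
force: [0.3, 0.2, -3.1]
width: 0.0184
```

```bash
cat > r.py <<'E'
from h import *
st=arm.get_state(); W=cam("wrist",st); print(np.round(st["eef_pos"],4),st["width"],np.round(st["force"],1),np.round(st["moment"],2),round(st["t"],2))
im=arm.grab_frame("wrist")[:,:,::-1].copy(); cv2.imwrite("pics/r_%04d.png"%(st["t"]*100),im); hsv=cv2.cvtColor(im,cv2.COLOR_BGR2HSV)
m=(hsv[...,1]<85)&(hsv[...,2]<190)&(hsv[...,2]>60)
for y in range(180,250,6): 
    d=np.nonzero(m[y,260:390])[0]+260; g=np.split(d,np.nonzero(np.diff(d)>1)[0]+1) if len(d) else []
    print(y,[(int(q[0]),int(q[-1])) for q in g if len(q)>1])
d=np.nonzero(m[170:240,319])[0]+170; g=np.split(d,np.nonzero(np.diff(d)>1)[0]+1); print("col319",[(int(q[0]),int(q[-1])) for q in g])
E
python3 r.py
```

```text
[0.5378 0.2255 0.4089] 0.018389311371145804 [ 0.3  0.2 -3.1] [-0.07 -0.07 -0.  ] 19.03
180 []
186 [(308, 330)]
192 [(299, 305), (333, 339)]
198 [(294, 299), (339, 344)]
204 [(289, 294), (345, 350)]
210 [(285, 289), (350, 353)]
216 [(283, 287), (312, 326), (352, 355)]
222 [(283, 286), (310, 328), (352, 355)]
228 [(284, 287), (312, 326)]
234 [(286, 290), (349, 352)]
240 [(282, 294), (345, 360)]
246 [(278, 279), (292, 297), (344, 346), (361, 362)]
col319 [(184, 188), (213, 231)]
```

Request:
move_arm([
  [0,0,-1,0,0,0],
  [0,0,-1,0,0,0],
  [0,0,-1,0,0,0],
  [0,0,0,0,0,0],
  [0,0,0,0,0,0],
])

```text
t: 19.5
eef_pos: [0.5379, 0.2256, 0.4061]
ee_rot: [3.124, -0.001, -2.772]
force: [0.2, -0.2, -1.9]
width: 0.0187
```

Request:
move_arm([
  [0,0,-1,0,0,0],
  [0,0,-1,0,0,0],
  [0,0,-1,0,0,0],
  [0,0,0,0,0,0],
  [0,0,0,0,0,0],
])

```text
t: 19.92
eef_pos: [0.5379, 0.2256, 0.4031]
ee_rot: [3.124, -0.001, -2.772]
force: [0.6, 0.4, -1.6]
width: 0.0185
```

```bash
python3 r.py
```

```text
[0.5379 0.2256 0.4031] 0.018504076650370554 [ 0.6  0.4 -1.6] [-0.08 -0.1  -0.  ] 19.92
180 []
186 [(308, 330)]
192 [(299, 305), (333, 339)]
198 [(294, 299), (339, 344)]
204 [(288, 294), (345, 350)]
210 [(285, 289), (350, 353)]
216 [(283, 287), (314, 324), (352, 355)]
222 [(283, 286), (310, 328), (352, 355)]
228 [(284, 287), (310, 328)]
234 [(286, 290), (319, 320), (348, 352)]
240 [(282, 294), (345, 359)]
246 [(278, 279), (292, 297), (345, 347), (361, 362)]
col319 [(184, 187), (215, 234)]
```

Request:
move_arm([
  [0,0,-1,0,0,0],
  [0,0,-1,0,0,0],
  [0,0,0,0,0,0],
  [0,0,0,0,0,0],
  [0,0,0,0,0,0],
])

```text
t: 20.38
eef_pos: [0.5379, 0.2256, 0.4012]
ee_rot: [3.124, -0.0, -2.772]
force: [-0.4, 0.2, -2.1]
width: 0.0186
```

Request:
move_arm([
  [0,0,-1,0,0,0],
  [0,0,-1,0,0,0],
  [0,0,0,0,0,0],
  [0,0,0,0,0,0],
  [0,0,0,0,0,0],
])

```text
t: 20.8
eef_pos: [0.5379, 0.2256, 0.3992]
ee_rot: [3.124, -0.001, -2.772]
force: [0.1, 0.2, -1.0]
width: 0.0185
```

Request:
move_arm([
  [0,0,-0.7,0,0,0],
  [0,0,-0.7,0,0,0],
  [0,0,0,0,0,0],
  [0,0,0,0,0,0],
  [0,0,0,0,0,0],
])

```text
t: 21.22
eef_pos: [0.5379, 0.2256, 0.3978]
ee_rot: [3.124, -0.001, -2.772]
force: [-0.7, -0.3, -1.2]
width: 0.0184
```

Request:
move_arm([
  [0,0,-1,0,0,0],
  [0,0,-1,0,0,0],
  [0,0,0,0,0,0],
  [0,0,0,0,0,0],
  [0,0,0,0,0,0],
])

```text
t: 21.63
eef_pos: [0.5379, 0.2256, 0.3959]
ee_rot: [3.124, -0.0, -2.772]
force: [0.2, 0.3, -0.5]
width: 0.0184
```

Request:
move_arm([
  [0,0,-0.8,0,0,0],
  [0,0,-0.7,0,0,0],
  [0,0,0,0,0,0],
  [0,0,0,0,0,0],
  [0,0,0,0,0,0],
])

```text
t: 22.05
eef_pos: [0.5382, 0.2256, 0.3953]
ee_rot: [3.124, 0.001, -2.771]
force: [-1.4, -0.4, 5.2]
width: 0.0181
```

```bash
python3 r.py
```

```text
[0.5382 0.2256 0.3953] 0.0180677059984173 [-1.4 -0.4  5.2] [-0.22  0.06  0.02] 22.05
180 []
186 [(307, 332)]
192 [(298, 304), (334, 340)]
198 [(294, 298), (340, 345)]
204 [(288, 293), (346, 351)]
210 [(285, 289), (350, 354)]
216 [(283, 287), (317, 322), (352, 356)]
222 [(283, 286), (310, 329), (353, 356)]
228 [(284, 287), (309, 329), (351, 352)]
234 [(286, 291), (313, 325), (348, 352)]
240 [(281, 295), (345, 360)]
246 [(278, 280), (293, 297), (346, 347), (361, 362)]
col319 [(184, 187), (216, 236)]
```

Contact at TCP z ≈ 0.3955, where the seat should be (about 7 N, the spring's preload). I'll push down in small steps.

Request:
move_arm([
  [0,0,-0.7,0,0,0],
  [0,0,-0.7,0,0,0],
  [0,0,0,0,0,0],
  [0,0,0,0,0,0],
  [0,0,0,0,0,0],
])

```text
t: 22.52
eef_pos: [0.5383, 0.2256, 0.3943]
ee_rot: [3.124, 0.002, -2.771]
force: [-0.3, -0.5, 6.8]
width: 0.0187
```

Request:
move_arm([
  [0,0,-0.7,0,0,0],
  [0,0,-0.7,0,0,0],
  [0,0,0,0,0,0],
  [0,0,0,0,0,0],
  [0,0,0,0,0,0],
])

```text
t: 22.93
eef_pos: [0.5384, 0.2257, 0.3932]
ee_rot: [3.124, 0.003, -2.771]
force: [-0.6, -0.1, 8.2]
width: 0.0184
```

Request:
move_arm([
  [0,0,-0.6,0,0,0],
  [0,0,-0.6,0,0,0],
  [0,0,0,0,0,0],
  [0,0,0,0,0,0],
  [0,0,0,0,0,0],
])

```text
t: 23.35
eef_pos: [0.5385, 0.2257, 0.3923]
ee_rot: [3.124, 0.003, -2.771]
force: [0.0, -1.1, 9.7]
width: 0.0183
```

```bash
python3 r.py
```

```text
[0.5385 0.2257 0.3923] 0.018286426091842497 [ 0.  -1.1  9.7] [-0.23  0.27  0.06] 23.35
180 []
186 [(305, 334)]
192 [(297, 303), (336, 341)]
198 [(293, 298), (341, 347)]
204 [(287, 292), (347, 352)]
210 [(284, 288), (351, 354)]
216 [(283, 287), (318, 321), (352, 356)]
222 [(283, 287), (310, 329), (353, 356)]
228 [(284, 288), (309, 310), (313, 329)]
234 [(287, 291), (313, 323), (325, 326), (348, 352)]
240 [(280, 295), (344, 361)]
246 [(278, 279), (294, 295), (346, 347), (361, 362)]
col319 [(183, 186), (216, 236)]
```

Request:
move_arm([
  [0,0,-0.7,0,0,0],
  [0,0,-0.7,0,0,0],
  [0,0,0,0,0,0],
  [0,0,0,0,0,0],
  [0,0,0,0,0,0],
])

```text
t: 23.82
eef_pos: [0.5385, 0.2257, 0.3911]
ee_rot: [3.124, 0.003, -2.771]
force: [-1.2, -1.3, 10.6]
width: 0.0183
```

Request:
move_arm([
  [0,0,-0.4,0,0,0],
  [0,0,-0.2,0,0,0],
  [0,0,0,0,0,0],
  [0,0,0,0,0,0],
  [0,0,0,0,0,0],
])

```text
t: 24.23
eef_pos: [0.5386, 0.2257, 0.3907]
ee_rot: [3.124, 0.004, -2.771]
force: [-0.7, -0.8, 11.0]
width: 0.0185
```

d ≈ 4–4.7 mm with 13 N on the dish. I'll release in stages.

Request:
move_arm([
  [0,0,0,0,0,0],
  [0,0,0,0,0,0],
  [0,0,0,0,0,0],
  [0,0,0,0,0,0],
  [0,0,0,0,0,0],
], claw=175)

```text
t: 24.65
eef_pos: [0.5387, 0.2262, 0.3909]
ee_rot: [3.123, 0.005, -2.771]
force: [-0.7, 1.7, 11.4]
width: 0.0278
```

```bash
python3 r.py
```

```text
[0.5387 0.2262 0.3909] 0.027773555498304688 [-0.7  1.7 11.4] [ 0.58  0.51 -0.03] 24.65
180 [(317, 321)]
186 [(301, 309), (329, 337)]
192 [(295, 300), (338, 343)]
198 [(291, 296), (343, 348)]
204 [(287, 291), (347, 351)]
210 [(285, 289), (350, 353)]
216 [(285, 289), (314, 322), (350, 354)]
222 [(286, 289), (309, 328), (349, 352)]
228 [(288, 290), (308, 312), (315, 328), (347, 351)]
234 [(291, 292), (313, 324), (344, 350)]
240 [(284, 297), (339, 342), (352, 356)]
246 [(283, 284), (298, 299), (341, 342), (356, 357)]
col319 [(180, 184), (215, 225), (227, 232), (234, 235)]
```

The ring is closing, and its far side moves outward. I'll follow by shifting the tips about 2.5 mm away from the column, then keep opening.

Request:
move_arm([
  [0.8,0.3,0,0,0,0],
  [0.8,0.3,0,0,0,0],
  [0.7,0.3,0,0,0,0],
  [0,0,0,0,0,0],
  [0,0,0,0,0,0],
])

```text
t: 25.12
eef_pos: [0.5409, 0.227, 0.3908]
ee_rot: [3.123, 0.004, -2.771]
force: [-2.0, 0.1, 11.9]
width: 0.0283
```

Request:
move_arm([
  [0,0,0,0,0,0],
  [0.5,0.2,0,0,0,0],
  [0.5,0.2,0,0,0,0],
  [0,0,0,0,0,0],
  [0,0,0,0,0,0],
], claw=150)

```text
t: 25.53
eef_pos: [0.5419, 0.2276, 0.3909]
ee_rot: [3.123, 0.005, -2.771]
force: [-1.2, 0.9, 11.3]
width: 0.0365
```

```bash
python3 r.py
```

```text
[0.5419 0.2276 0.3909] 0.036533306959461456 [-1.2  0.9 11.3] [0.75 0.74 0.01] 25.53
180 [(301, 310), (326, 335)]
186 [(295, 300), (336, 341)]
192 [(291, 295), (341, 346)]
198 [(287, 291), (345, 349)]
204 [(286, 290), (347, 350)]
210 [(266, 267), (286, 288), (314, 317), (320, 322), (348, 351)]
216 [(287, 288), (312, 317), (323, 325), (348, 350)]
222 [(316, 322)]
228 [(314, 319), (321, 324)]
234 [(289, 295), (345, 350)]
240 [(287, 288), (303, 306)]
246 [(303, 305), (335, 337)]
col319 [(175, 178), (212, 216), (221, 230)]
```

```bash
cat > asc.py <<'E'
import cv2,sys,glob
f=sys.argv[1]; x0,y0,x1,y1=map(int,sys.argv[2:6])
h=cv2.cvtColor(cv2.imread(f),cv2.COLOR_BGR2HSV)
for y in range(y0,y1,2):
    print("%3d "%y+"".join('#' if v<60 else 'o' if s<100 and v<190 else '.' if s<100 else 'y' if v<150 else ':' if v<200 else ' ' for _,s,v in h[y,x0:x1]))
E
ls pics/r_*; python3 asc.py $(ls pics/r_*|tail -1) 262 168 378 262
```

```text
pics/r_1903.png
pics/r_1991.png
pics/r_2205.png
pics/r_2335.png
pics/r_2465.png
pics/r_2553.png
168 .........................o::::::::::::::::::::::::::::::::::::::::::::::::::::::::::::o.............................
170 .......................o:::::::::::::::::::::::::::::::::::::::::::::::::::::::::::::::::o..........................
172 .....................o:::::::::::::::::::::::::::::::::::::::::::::::::::::::::::::::::::::o........................
174 ..................oo::::::::::::::::::::::::::::::yyyyyyyyyyyy:::::::::::::::::::::::::::::::o......................
176 .................o:::::::::::::::::::::::::::yoooooooooooooooooooooy:::::::::::::::::::::::::::o....................
178 ...............o::::::::::::::::::::::::yooooooooooooooooooooooooooooooy::::::::::::::::::::::::o...................
180 ..............o::::::::::::::::::::::yooooooooooooyy:::::::::yyoooooooooooyy::::::::::::::::::::::..................
182 .............::::::::::::::::::::::yoooooooooy:::::::::::::::::::::yoooooooooy:::::::::::::::::::::.................
184 ...........o::::::::::::::::::::
[... 3982 characters left out ...]
.......o################oy:                      yy###############oo...........................
252 ............................oo#################y:                   :y#################oo...........................
254 ............................oo##################oy:::::::yyyyy:::::yy##################oo...........................
256 .............................o################ooooooo############ooooooo###############oo...........................
258 .............................oo##############oooooooo############ooooooooo############oo............................
260 ..............................oo#############ooooooooooooooooooooooooooooo###########oo.............................
```

The coarse pixel map shows the arms disappearing under the column's upper edge on the eye side (rows 220–228), so they are entering the groove. The far wire still stands 2–4 mm clear of the column. Further closing should draw the ring in, so I'll go on opening.

Request:
move_arm([
  [0,0,0,0,0,0],
  [0,0,0,0,0,0],
  [0,0,0,0,0,0],
  [0,0,0,0,0,0],
  [0,0,0,0,0,0],
], claw=128)

```text
t: 26.0
eef_pos: [0.5418, 0.2274, 0.3908]
ee_rot: [3.123, 0.004, -2.771]
force: [-1.5, 1.2, 12.4]
width: 0.0439
```

```bash
python3 r.py | head -1;  python3 asc.py $(ls pics/r_*|tail -1) 262 168 378 252
```

```text
[0.5418 0.2274 0.3908] 0.04394196250622462 [-1.5  1.2 12.4] [0.39 0.7  0.09] 26.0
168 ..........................oo::::::::::::::::::::::::::::::::::::::::::::::::::::::::::o.............................
170 .......................oo:::::::::::::::::::::::::::::::::::::::::::::::::::::::::::::::oo..........................
172 .....................o:::::::::::::::::::::::::::::::::::::::::::::::::::::::::::::::::::::o........................
174 ...................o:::::::::::::::::::::::::::::::::::::::::::::::::::::::::::::::::::::::::o......................
176 .................oo::::::::::::::::::::::::::::::::::::::::::::::::::::::::::::::::::::::::::::o....................
178 ................o::::::::::::::::::::::::::::::yyyoooooooooooooyyy::::::::::::::::::::::::::::::o...................
180 ..............o:::::::::::::::::::::::::::yyoooooooooooooooooooooooooyy:::::::::::::::::::::::::::..................
182 .............o:::::::::::::::::::::::::yoooooooooooooooooooooooooooooooooy:::::::::::::::::::::::::.................
184 ............o:::::::::::::::::::::::yooooooooo
[... 3363 characters left out ...]
        :oo##########yyyyyyyyyyyyyyyyyyyyyyyyyyyo:  yy##########oo         ....................
242 ...................          ooo##########oy::ooooyyyyyyyyyyyy::::o...o::y###########oo        .....................
244 .....................        .oo###########yyo.....               ....ooyo###########y:      .......................
246 .......................       oo############oo....                 ....oo###########yy     .........................
248 .........................     :y############ooo..                   ..ooo###########y:   ...........................
250 ............................   yo#############oy                     :o#############oo..............................
```

The ring has drawn in: the far wire is now against the column outline and the arms are tucked under. I'll continue to about 50 mm.

Request:
move_arm([
  [0,0,0,0,0,0],
  [0,0,0,0,0,0],
  [0,0,0,0,0,0],
  [0,0,0,0,0,0],
  [0,0,0,0,0,0],
], claw=111)

```text
t: 26.47
eef_pos: [0.5418, 0.2273, 0.3907]
ee_rot: [3.123, 0.004, -2.771]
force: [-1.4, 0.8, 10.2]
width: 0.0496
```

```bash
python3 r.py | head -1;  python3 asc.py $(ls pics/r_*|tail -1) 262 172 378 252
```

```text
[0.5418 0.2273 0.3907] 0.04960164767880974 [-1.4  0.8 10.2] [0.34 0.56 0.03] 26.47
172 .....................oo::::::::::::::::::::::::::::::::::::::::::::::::::::::::::::::::::::o........................
174 ....................o::::::::::::::::::::::::::::::::::::::::::::::::::::::::::::::::::::::::o......................
176 ..................o::::::::::::::::::::::::::::::::::::::::::::::::::::::::::::::::::::::::::::o....................
178 ................o:::::::::::::::::::::::::::::::::::::::::::::::::::::::::::::::::::::::::::::::o...................
180 ...............o::::::::::::::::::::::::::::::::::yyyyyyyyyyyyy:::::::::::::::::::::::::::::::::::o.................
182 .............o::::::::::::::::::::::::::::::yyoooooooooooooooooooooyy::::::::::::::::::::::::::::::.................
184 ............o:::::::::::::::::::::::::::yoooooooooooooooooooooooooooooooy::::::::::::::::::::::::::::...............
186 ...........o:::::::::::::::::::::::::yyoooooooooooyyyyyyyyyyyyyyoooooooooooy::::::::::::::::::::::::::..............
188 ..........o::::::::::::::::::::::::yooooooooy
[... 3122 characters left out ...]
             :ooooo##yyyyyyyyyyyyyyyyyyyyyyyyyyyyyy##########o:             ...................
242 ..................               ooo#########yyyyyyyyyyyyyyyyyyyoooo  :y##########oo           .....................
244 ....................             oo###########y: o...o:       :o...o  yy##########oo         .......................
246 .......................          oo###########yy:.....         ....oo:y###########oy       .........................
248 .........................        :o############ooo....          ....ooo###########y:     ...........................
250 ...........................       yo############oo...            ...ooo###########yy  ..............................
```

The ring is now about 38.4 mm over the wire (groove fit gives 39). The pins still bear on the outer sides of the eyes, so I'll open about 4 mm more to centre them, then lift.

Request:
move_arm([
  [0,0,0,0,0,0],
  [0,0,0,0,0,0],
  [0,0,0,0,0,0],
  [0,0,0,0,0,0],
  [0,0,0,0,0,0],
], claw=100)

```text
t: 26.93
eef_pos: [0.5418, 0.2273, 0.3905]
ee_rot: [3.123, 0.004, -2.771]
force: [-0.6, 0.1, 9.6]
width: 0.0537
```

```bash
python3 r.py | head -1;  python3 asc.py $(ls pics/r_*|tail -1) 262 180 378 256
```

```text
[0.5418 0.2273 0.3905] 0.05368084650044239 [-0.6  0.1  9.6] [0.21 0.35 0.  ] 26.93
180 ...............o::::::::::::::::::::::::::::::::::::::::::::::::::::::::::::::::::::::::::::::::::o.................
182 ..............o:::::::::::::::::::::::::::::::::yyyyooooooooooyyyy:::::::::::::::::::::::::::::::::.................
184 ............o::::::::::::::::::::::::::::::yyooooooooooooooooooooooooyy::::::::::::::::::::::::::::::...............
186 ...........o:::::::::::::::::::::::::::yyooooooooooyyyyyyyyyyyyooooooooooy::::::::::::::::::::::::::::o.............
188 ..........o::::::::::::::::::::::::::yoooooooyyyyyyyyyyyyyyyyyyyyyyyyoooooooyy:::::::::::::::::::::::::o............
190 .........o:::::::::::::::::::::::::yoooooyyyyyyyyyyyyyyyyyyyyyyyyyyyyyyyyoooooy:::::::::::::::::::::::::............
192 ........o::::::::::::::::::::::::yoooooyyyyyyyyyyyyyyyyyyyyyyyyyyyyyyyyyyyyyooooy::::::::::::::::::::::::...........
194 ........o::::::::::::::::::::::yooooyyyyyyyyyyyyyyyyyyyyyyyyyyyyyyyyyyyyyyyyyyoooo:::::::::::::::::::::::o..........
196 .......o::::::::::::::::::::::yooooyyyyyyyyyy
[... 2880 characters left out ...]
             :ooo##########yyoo.ooo     :o....::y##########ooo           ......................
246 ......................            .ooo##########yy:.....      ....o:yy###########oo         ........................
248 ........................           oo############ooo....      ....ooo############o:       ..........................
250 ...........................        :o############oo....        ....oo############y:    .............................
252 ..............................     :y############ooo..           ..oo############yy:................................
254 ................................. :y###############y:             :y###############o................................
```

Request:
move_arm([
  [0,0,0,0,0,0],
  [0,0,0,0,0,0],
  [0,0,0,0,0,0],
  [0,0,0,0,0,0],
  [0,0,0,0,0,0],
], claw=93)

```text
t: 27.4
eef_pos: [0.5418, 0.2272, 0.3902]
ee_rot: [3.123, 0.003, -2.771]
force: [-0.7, 0.5, 9.2]
width: 0.0563
```

```bash
python3 r.py | head -1;  python3 asc.py $(ls pics/r_*|tail -1) 262 180 378 256 | awk 'NR<7||(NR>12&&NR<17)||NR>27'
```

```text
[0.5418 0.2272 0.3902] 0.05630679266539641 [-0.7  0.5  9.2] [-0.07  0.16 -0.  ] 27.4
180 ...............o::::::::::::::::::::::::::::::::::::::::::::::::::::::::::::::::::::::::::::::::::o.................
182 ..............o:::::::::::::::::::::::::::::::::::yyyyyooooyyyyy:::::::::::::::::::::::::::::::::::.................
184 .............o:::::::::::::::::::::::::::::yyyooooooooooooooooooooooyy:::::::::::::::::::::::::::::::...............
186 ...........o::::::::::::::::::::::::::::yyoooooooooooyyyyyyyyoooooooooooyy::::::::::::::::::::::::::::o.............
188 ..........o:::::::::::::::::::::::::::yoooooooyyyyyyyyyyyyyyyyyyyyyyoooooooyyy:::::::::::::::::::::::::o............
190 ..........o::::::::::::::::::::::::yyoooooyyyyyyyyyyyyyyyyyyyyyyyyyyyyyyooooooy:::::::::::::::::::::::::............
204 ......o::::::::::::::::::::yoooyyyyyyyyyyyyyyy::::::::::::::::::::::::yyyyyyyyyyyyyyooo::   ::::::::::::::::oo......
206 .....oo:::::::::::::::::::yoooyyyyyyyyyyyyyy::::::::::::::::::::::::::::yyyyyyyyyyyyyoo:    ::::::::::::::::oo......
208 ....oo::::::::::::::::::::yooyyyyyyyyyyyyy:
[... 825 characters left out ...]
             :o..oo#########yoooooy::::::oo..oo##########oo...            .....................
246 ......................             ..oo###########oo...o      ....oo###########oo..          .......................
248 ........................           .ooo###########oo....      ....oo###########ooo.        .........................
250 ..........................         .oo############oo....       ....o############oo      ............................
252 .............................       :o############oo...          .oo############oy:  ...............................
254 .................................  :y##############o:             yo##############oo................................
```

The eyes have stopped moving (left 35–56, right 62–83) and the jaws sit centred in them, so the ring is fully closed. I'll lift straight up.

Request:
move_arm([
  [0,0,1.5,0,0,0],
  [0,0,1.5,0,0,0],
  [0,0,1.5,0,0,0],
  [0,0,1.5,0,0,0],
  [0,0,0,0,0,0],
])

```text
t: 27.87
eef_pos: [0.5411, 0.2269, 0.3941]
ee_rot: [3.124, -0.001, -2.772]
force: [0.8, -0.2, -1.4]
width: 0.0559
```

Request:
move_arm([
  [0,0,1.5,0,0,0],
  [0,0,1.5,0,0,0],
  [0,0,2,0,0,0],
  [0,0,2,0,0,0],
  [0,0,0,0,0,0],
])

```text
t: 28.28
eef_pos: [0.5412, 0.2269, 0.4018]
ee_rot: [3.123, 0.0, -2.772]
force: [-0.1, 0.2, -0.8]
width: 0.0559
```

```bash
python3 r.py | head -1;  python3 asc.py $(ls pics/r_*|tail -1) 262 180 378 262
```

```text
[0.5412 0.2269 0.4018] 0.05585678119111286 [-0.1  0.2 -0.8] [-0.08 -0.17 -0.01] 28.28
180 .................o::::::::::::::::::::::::::::::::::::::::::::::::::::::::::::::::::::::::::::::o...................
182 ................o::::::::::::::::::::::::::::::::::yyyyyyyyyyyy:::::::::::::::::::::::::::::::::::..................
184 ..............o::::::::::::::::::::::::::::::yyooooooooooooooooooooyyy:::::::::::::::::::::::::::::o................
186 .............o:::::::::::::::::::::::::::yoooooooooyyyyyyyyyyyyyooooooooy:::::::::::::::::::::::::::o...............
188 .............:::::::::::::::::::::::::yooooooyyyyyyyyyyyyyyyyyyyyyyyyooooooyy::::::::::::::::::::::::o..............
190 ...........o::::::::::::::::::::::::yoooooyyyyyyyyyyyyyyyyyyyyyyyyyyyyyyyooooy::::::::::::::::::::::::o.............
192 ..........o:::::::::::::::::::::::yooooyyyyyyyyyyyyyyyyyyyyyyyyyyyyyyyyyyyyyoooy:::::::::::::::::::::::o............
194 ..........o:::::::::::::::::::::yyoooyyyyyyyyyyyyyyyyyyyyyyyyyyyyyyyyyyyyyyyyoooo:::::::::::::::::::::::o...........
196 .........o:::::::::::::::::::::yoooyyyyyyy
[... 3246 characters left out ...]
...........     :y###########o....         ..oo###########y:  .................................
252 ...................................  y############oo.             :y############oo..................................
254 ...................................ooo############yy              :y#############oo.................................
256 ...................................oo##############y:             y###############oo................................
258 ...................................oo###############oo...........oo###############oo................................
260 ...................................oo###############oooooooooooooo################oo................................
```

The ring stays on the column with its eyes in place, and the force is back to free. I'll raise, ease the pliers to rest, and measure how they hang.

Request:
move_arm([
  [0,0,5,0,0,0],
  [0,0,10,0,0,0],
  [0,0,10,0,0,0],
  [0,0,10,0,0,0],
  [0,0,5,0,0,0],
], claw=88)

```text
t: 28.75
eef_pos: [0.5415, 0.227, 0.4438]
ee_rot: [3.123, 0.002, -2.771]
force: [0.2, -0.4, -0.7]
width: 0.0577
```

Request:
move_arm([
  [0,-10,5,0,0,0],
  [0,-20,5,0,0,0],
  [0,-20,0,0,0,0],
  [0,-20,0,0,0,0],
  [0,-10,0,0,0,0],
], claw=255, squeeze=18)

```text
t: 29.17
eef_pos: [0.5408, 0.1448, 0.4518]
ee_rot: [3.124, -0.0, -2.772]
force: [0.1, -0.8, -1.6]
width: 0.0597
```

```bash
python3 r.py | head -1;  python3 asc.py $(ls pics/r_*|tail -1) 280 215 378 290; python3 - <<'E'
from h import *
arm.grab_frame("side");arm.grab_frame("scene")
S,C=cam("side"),cam("scene"); st=arm.get_state(); print(st["width"])
for t in ("ring_center","eye_left","eye_right","pliers_tips","pliers_grip","groove"):
    a={n:[(np.round(r["xy"],1).tolist(),round(r["score"],2)) for r in arm.spot_point(t,n)[:2]] for n in("side","scene")}; print(t,a)
E
```

```text
[0.5408 0.1448 0.4518] 0.05972140433038064 [ 0.1 -0.8 -1.6] [-0.01 -0.07 -0.04] 29.17
215 :::::::::::::::::::::::::::ooooooooooooooooooooo...............................................ooy
217  :  :::::::::::::::::::::::ooooooooooooooooooooo..............................................ooy:
219           :::::::::::::::::oooooooooooooooooooo..............................................ooy: 
221            :  : :::::::::::oooooooooooooooooooo..............................................oo:  
223                     :  :::::ooooooooooooooooooo.............................................oo:   
225                           ::ooooooooooooooooooo............................................ooo:   
227  :                         ::oooooooooooooooooo............................................oo:    
229 ::::::                      ::oooooooooooooooo.............................................oo:    
231 :::::::::: :                 :oooooooooooooooo..............................................:     
233 :::::::::::::::::            ::ooooooooooooooo.....................................
[... 2800 characters left out ...]
 ###########################yyy:::::::::::::::::::::::::yyy########################################
0.05972437298940796
ring_center {'side': [([280.0, 188.4], 0.59), ([507.5, 333.0], 0.22)], 'scene': [([366.4, 284.6], 0.39)]}
eye_left {'side': [], 'scene': [([335.8, 242.5], 0.52), ([362.9, 298.3], 0.49)]}
eye_right {'side': [], 'scene': [([355.6, 289.7], 0.56), ([333.7, 241.5], 0.2)]}
pliers_tips {'side': [([371.5, 449.9], 0.94), ([305.4, 185.4], 0.66)], 'scene': [([335.1, 241.2], 0.85), ([290.4, 402.0], 0.69)]}
pliers_grip {'side': [([306.5, 142.5], 0.76)], 'scene': [([341.1, 195.2], 0.94), ([317.1, 102.1], 0.53)]}
groove {'side': [([281.0, 186.1], 0.62)], 'scene': [([364.2, 286.4], 0.55)]}
```

Pliers at rest (59.7 mm), pitch back to the original, tips only 1.6 mm off the tool axis, and hanging vertical. Off to the block, target TCP ≈ (0.4557, −0.2849).

Request:
move_arm([
  [-4,-20,0,0,0,-1],
  [-7,-35,0,0,0,-1],
  [-7,-36,0,0,0,-1],
  [-7,-36,0,0,0,-1],
  [-7,-36,0,0,0,-1],
])

```text
t: 30.33
eef_pos: [0.5085, -0.0174, 0.4514]
ee_rot: [3.124, -0.0, -2.859]
force: [0.8, -0.2, -1.3]
width: 0.0599
```

Request:
move_arm([
  [-7,-36,0,0,0,-1],
  [-7,-36,0,0,0,-1],
  [-7,-36,0,0,0,-1],
  [-7,-36,0,0,0,-1],
  [-7,-36,0,0,0,-1],
])

```text
t: 30.75
eef_pos: [0.4734, -0.1977, 0.4516]
ee_rot: [3.124, 0.0, -2.947]
force: [1.7, -0.2, -1.0]
width: 0.0601
```

Request:
move_arm([
  [-7,-36,0,0,0,-1],
  [-6,-32,-10,0,0,-1],
  [-5,-18,-20,0,0,-0.2],
  [0,0,-20,0,0,0],
  [0,0,-20,0,0,0],
])

```text
t: 31.17
eef_pos: [0.4556, -0.2835, 0.3805]
ee_rot: [3.124, -0.0, -2.987]
force: [0.5, -0.2, -1.2]
width: 0.06
```

Request:
move_arm([
  [0,0,-10,0,0,0],
  [0,0,-5,0,0,0],
  [0,0,0,0,0,0],
  [0,0,0,0,0,0],
  [0,0,0,0,0,0],
])

```text
t: 31.58
eef_pos: [0.4568, -0.282, 0.3675]
ee_rot: [3.125, 0.001, -2.984]
force: [-0.8, 0.8, -1.3]
width: 0.0596
```

```bash
python3 v.py b1; python3 r.py|head -1; python3 asc.py $(ls pics/r_*|tail -1) 250 180 400 270; python3 - <<'E'
from h import *
st=arm.get_state(); W=cam("wrist",st);print(arm.get_state()["ee_rot"])
for t,z in (("slot_top",.08),("pliers_tips",st["eef_pos"][2]-.2693)):
    print(t,[(np.round(r["xy"],1),round(r["score"],2),np.round(atz(W,r["xy"],z),4)) for r in arm.spot_point(t,"wrist")[:2]])
E
```

```text
[ 0.4568 -0.282   0.3675] [ 1.7903e+02  7.0000e-02 -1.7095e+02] [-0.19  0.16 -0.33 -0.02 -1.08 -1.21] 31.5833 0.059591925418832965 [-0.76005725  0.80077221 -1.30678721] [-0.07705277 -0.08365361 -0.00904893]
[ 0.4565 -0.282   0.3672] 0.05967617398210147 [-0.4 -1.3 -1.2] [-0.1  -0.08  0.01] 31.73
180 yyyyyyyyyyyyyyyyyyyyyyyyyyyyyyyyyyyyyyyyyyyyyyyyyyyyyyyyyyyyyyyyyyyyyyyyyyyyyyyyyyyyyyyyyyyyyyyyyyyyyyyyyyyyyyyyyyyyyyyyyyyyyyyyyyyyyyyyyyyyy:        
182 yyyyyyyyyyyyyyyyyyyyyyyyyyyyyyyyyyyyyyyyyyyyyyyyyyyyyyyyyyyyyyyyyyyyyyyyyyyyyyyyyyyyyyyyyyyyyyyyyyyyyyyyyyyyyyyyyyyyyyyyyyyyyyyyyyyyyyyyyyyyyyy::     
184 yyyyyyyyyyyyyyyyyyyyyyyyyyyyyyyyyyyyyyyyyyyyyyyyyyyyyyyyyyyyyyyyyyyyyyyyyyyyyyyyyyyyyyyyyyyyyyyyyyyyyyyyyyyyyyyyyyyyyyyyyyyyyyyyyyyyyyyyyyyyyyyyyy:   
186 yyyyyyyyyyyyyyyyyyyyyyyyyyyyyyyyyyyyyyyyyyyyyyyyyyyyyyyyyyyyyyyyyyyyyyyyyyyyyyyyyyyyyyyyyyyyyyyyyyyyyyyyyyyyyyyyyyyyyyyyyyyyyyyyyyyyyyyyyyyyyyyyyyyy::
188 yyyyyyyyyyyyyyyyyyyyyyyyyyyyyyyyyyyyyyyyyyyyyyyyyyyyyyyyyyyyyyyyyyyyyyyyyyyyyyyyyyyyyyyyyyyyyyyyyyyyyyyyyyyyyyyyyyyyyyyyyyyyyyyyyyyyyyyyyyyyyyyyyyyyy:
190 yyyyyyyyyyyyyyyyyyyyyyyyy
[... 6190 characters left out ...]
.70115294e-04 -2.98410941e+00]
slot_top [(array([316.4, 237.5]), 0.91, array([ 0.4563, -0.2822,  0.08  ])), (array([323.9, 242.5]), 0.54, array([ 0.4591, -0.2765,  0.08  ]))]
pliers_tips [(array([290.1,  42.6]), 0.72, array([ 0.3404, -0.315 ,  0.0978])), (array([321.6, 245.1]), 0.69, array([ 0.4558, -0.2788,  0.0978]))]Traceback (most recent call last):
  File "r.py", line 8, in <module>
    d=np.nonzero(m[170:240,319])[0]+170; g=np.split(d,np.nonzero(np.diff(d)>1)[0]+1); print("col319",[(int(q[0]),int(q[-1])) for q in g])
                                                                                                           ~^^^
IndexError: index 0 is out of bounds for axis 0 with size 0
```

```bash
python3 - <<'E'
from h import *
st=arm.get_state(); W=cam("wrist",st); tz=st["eef_pos"][2]-.2693
psi=st["ee_rot"][2]; tx=np.array([np.cos(psi),np.sin(psi),0]); ty=np.array([np.sin(psi),-np.cos(psi),0])
for sp in ((315.5,236),(316.2,237)):
    s=atz(W,sp,.08); t=atz(W,(321,243.5),tz+.004)-.00325*tx
    d=s-t; print(st["eef_pos"],"slot",np.round(s,4),"tips",np.round(t,4),"shift mm",np.round(d*1e3,2),"toolx %.2f tooly %.2f"%(d@tx*1e3,d@ty*1e3))
for z in (.08,): print("slot len",np.linalg.norm(atz(W,(290.5,236),z)-atz(W,(341,236),z)),"wid",np.linalg.norm(atz(W,(315,224.5),z)-atz(W,(315,248.5),z)))
E
```

```text
[ 0.45625376 -0.28204082  0.36670183] slot [ 0.455  -0.2829  0.08  ] tips [ 0.4565 -0.2791  0.1014] shift mm [ -1.59  -3.85 -21.4 ] toolx 2.17 tooly -3.55
[ 0.45625376 -0.28204082  0.36670183] slot [ 0.4556 -0.2824  0.08  ] tips [ 0.4565 -0.2791  0.1014] shift mm [ -0.95  -3.26 -21.4 ] toolx 1.45 tooly -3.07
slot len 0.03487544824696482 wid 0.017244420843019113
```

Request:
move_arm([
  [-1,-3.4,0,0,0,0],
  [0,0,-6,0,0,0],
  [0,0,-6,0,0,0],
  [0,0,-6,0,0,0],
  [0,0,0,0,0,0],
])

```text
t: 32.3
eef_pos: [0.4546, -0.2853, 0.3463]
ee_rot: [3.122, -0.003, -2.985]
force: [-0.6, 0.4, -1.5]
width: 0.0595
```

Request:
move_arm([
  [0,0,0,0,0,0],
  [0,0,0,0,0,0],
  [0,0,-4,0,0,0],
  [0,0,-4,0,0,0],
  [0,0,0,0,0,0],
])

```text
t: 32.72
eef_pos: [0.4549, -0.2854, 0.3393]
ee_rot: [3.123, -0.001, -2.985]
force: [-0.9, 0.6, -0.5]
width: 0.06
```

```bash
sed -i '$d' r.py; python3 r.py|head -1; python3 asc.py $(ls pics/r_*|tail -1) 270 226 370 274
```

```text
[ 0.4549 -0.2854  0.3393] 0.0600193837240689 [-0.9  0.6 -0.5] [-0.09 -0.01 -0.01] 32.72
226 yyyyyyyyyyyyyyyyyyyyyyyyyyyyyyyyyyyyyyyyyyyyyyyyyyyyyyyyyyyyyyyyyyyyyyyyyyyyyyyyyyyyyyyyyyyyyyyyyyyy
228 yyyyyyyyyyyyyyyyyyyyyyyyyyyyyyyyyyyyyyyyyyyyyyyyyyyyyyyyyyyyyyyyyyyyyyyyyyyyyyyyyyyyyyyyyyyy::yyyyyy
230 ::yyyyyyyyyyyy:  :::::yyyyyyyyyyyyyyyyyyyyyyyyyyyyyyyyyyyyyyyyyyyyyyyyyyyyyyyyyyyy:::yyyyyy:       :
232          ::::::      :yyyyyyyyyyyyyyyyyyyyyyyyyyyyyyyyyyyyyyyyyyyyyyyyyyyyyyyyyyy:                  
234 :                     ::::::yyyyyyyyyyyyyyyyyyyyyyyyyyyyyyyyyyyyyyyyyyyyyyyyyy::                    
236 y:                           ::yyyyyyyyyyyyyyyyyyyyyyyyyyyyyyyyyyyyyyyyyyy::::                      
238                               :yyyyyyyyyyyyyyyyyyyyyyyyyyyyyyyyyyyyyyyyyyy:                         
240                       ::::::::yyyyyyyyyyyyyyyyyyyyyyyyyyyyyyyyyyyyyyyyyyyy::::::                    
242                        ::yyyyyyyyyyyyyyyyyyyyyyyyyyyyyyyyyyyyyyyyyyyyyyyyyyyyyy:::                  
244 :                      ::yyyyyyyy############yyyyyyyyyyyyy#####
[... 792 characters left out ...]
       :::yyyy##################yyyyyyyyyy##################yyyy::                   
262                       ::::::yy###########ooooooooo####oooooooooo##########yyyy:::                   
264                       :::::::y########oooooooo############oooooooo#######yy::::::                   
266                             :yy######ooooooooooo#######oooooooooooo######yy:::                      
268                            :yy########ooooooooooooooooooooooooooooo########yy::                     
270                         :yy#############oooooooooooooooooooooooo##############yyy:                  
272                      :yyy#################ooooooooooooooooooooo##################yyy:
```

The tips are centred in the slot (both at col 321.5; front gap about 3.4 mm, back about 3.1). I'll descend.

Request:
move_arm([
  [0,0,-5,0,0,0],
  [0,0,-6,0,0,0],
  [0,0,-7,0,0,0],
  [0,0,-6,0,0,0],
  [0,0,0,0,0,0],
])

```text
t: 33.18
eef_pos: [0.4546, -0.2853, 0.3144]
ee_rot: [3.122, -0.003, -2.985]
force: [-0.1, 0.0, -1.2]
width: 0.0599
```

Request:
move_arm([
  [0,0,-6,0,0,0],
  [0,0,-6,0,0,0],
  [0,0,-6,0,0,0],
  [0,0,-3,0,0,0],
  [0,0,0,0,0,0],
])

```text
t: 33.6
eef_pos: [0.4549, -0.2854, 0.2943]
ee_rot: [3.123, -0.002, -2.985]
force: [-0.1, 0.8, -1.6]
width: 0.06
```

Request:
move_arm([
  [0,0,-1,0,0,0],
  [0,0,-1,0,0,0],
  [0,0,-1,0,0,0],
  [0,0,0,0,0,0],
  [0,0,0,0,0,0],
])

```text
t: 34.02
eef_pos: [0.4552, -0.2855, 0.2924]
ee_rot: [3.124, -0.0, -2.984]
force: [-0.4, -0.5, -0.5]
width: 0.0599
```

Request:
move_arm([
  [0,0,-1,0,0,0],
  [0,0,-1,0,0,0],
  [0,0,-1,0,0,0],
  [0,0,0,0,0,0],
  [0,0,0,0,0,0],
])

```text
t: 34.43
eef_pos: [0.4552, -0.2854, 0.2892]
ee_rot: [3.123, -0.001, -2.985]
force: [-0.3, 2.0, 0.1]
width: 0.0596
```

Request:
move_arm([
  [0,0,-0.7,0,0,0],
  [0,0,-0.7,0,0,0],
  [0,0,0,0,0,0],
  [0,0,0,0,0,0],
  [0,0,0,0,0,0],
])

```text
t: 34.85
eef_pos: [0.4553, -0.2853, 0.2882]
ee_rot: [3.124, -0.0, -2.984]
force: [-0.5, 5.4, 5.6]
width: 0.0599
```

Contact at 0.2885, the expected seating height. I'll ease the 5 N side load, open, and retreat straight up.

Request:
move_arm([
  [0,0.5,0,0,0,0],
  [0,0.5,0,0,0,0],
  [0,0,0,0,0,0],
  [0,0,0,0,0,0],
  [0,0,0,0,0,0],
])

```text
t: 35.27
eef_pos: [0.4553, -0.2847, 0.288]
ee_rot: [3.124, -0.0, -2.984]
force: [-0.8, 0.7, 3.7]
width: 0.0597
```

Request:
move_arm([
  [0,0,0,0,0,0],
  [0,0,0,0,0,0],
  [0,0,0,0,0,0],
  [0,0,0,0,0,0],
  [0,0,0,0,0,0],
], claw=0)

```text
t: 35.68
eef_pos: [0.4551, -0.2845, 0.2876]
ee_rot: [3.123, -0.001, -2.985]
force: [-0.2, 0.1, -0.5]
width: 0.0855
```

```bash
python3 v.py b2; python3 asc.py pics/b2_w.png 240 226 400 330
```

```text
[ 0.4551 -0.2845  0.2876] [ 1.7896e+02 -5.0000e-02 -1.7100e+02] [-0.2   0.25 -0.43 -0.02 -0.9  -1.2 ] 35.6833 0.08547454998152586 [-0.24508026  0.08875008 -0.54992892] [-0.05224712 -0.06550807  0.0038257 ]
226 yyyyyyyyyyyyyyyyyyyyyyyyyyyyyyyyyyyyyyyyyyyyyyyyyyyyyyyyyyyyyyyyyyyyyyyyyyyyyyyyyyyyyyyyyyyyyyyyyyyyyyyyyyyyyyyyyyyyyyyyyyyyyyyyyyyyyyyyyyyyyyyyy::             
228 yyyyyyyyyyyyyyyyyyyyyyyyyyyyyyyyyyyyyyyyyyyyyyyyyyyyyyyyyyyyyyyyyyyyyyyyyyyyyyyyyyyyyyyyyyyyyyyyyyyyyyyyyyyyyyyyyyyyyyyyyyyyyyyyyyyyyyyyyyyyyy::::              
230 yyyyyyyyyyyyyyyyyyyyyyyyyyyyyyyyyyyyyyyyyyyyyyyyyyyyyyyyyyyyyyyyyyyyyyyyyyyyyyyyyyyyyyyyyyyyyyyyyyyyyyyyyyyyyyyyyyyyyyyyyyyyyyyyyyyyyyyyyyyyy:                  
232 yyyyyyyyyyyyyyyyyyyyyyyyyyyyyyyyyyyyyyyyyyyyyyyyyyyyyyyyyyyyyyyyyyyyyyyyyyyyyyyyyyyyyyyyyyyyyyyyyyyyyyyyyyyyyyyyyyyyyyyyyyyyyyyyyyyyyyyyyyyy:                   
234 yyyyyyyyyyyyyyyyyyyyyyyyyyyyyyyyyyyyyyyyyyyyyyyyyyyyyyyyyyyyyyyyyyyyyyyyyyyyyyyyyyyyyyyyyyyyyyyyyyyyyyyyyyyyyyyyyyyyyyyyyyyyyyyyyyyyyyyyyyyy:                   
236 yyyyyyyyyyyyyyyyyyyyyyyyyyyyyyyyyyyyyyyyyyyyyyyyyyyyyyyyyyyyyyyyy
[... 6985 characters left out ...]
      :y################################
322    yy#################################yy                                                                                       yy###############################
324    yy#################################y:                                                                                       :y###############################
326    :y################################y:                                                                                         :y##############################
328    :y###############################yy                                                                                           :y#############################
```

The pliers are in the slot and released, sitting symmetric in the wrist view. I'll lift and compare with the first look.

Request:
move_arm([
  [0,0,10,0,0,0],
  [0,0,20,0,0,0],
  [0,0,30,0,0,0],
  [0,0,30,0,0,0],
  [-3,3,30,0,0,0],
])

```text
t: 36.25
eef_pos: [0.4522, -0.2817, 0.4099]
ee_rot: [3.124, -0.001, -2.985]
force: [0.2, -0.5, -0.9]
width: 0.0876
```

Request:
move_arm([
  [0,0,14,-0.5,0,0],
  [0,0,0,-0.4,-0.1,0],
  [0,0,0,0,0,0],
  [0,0,0,0,0,0],
  [0,0,0,0,0,0],
])

```text
t: 36.67
eef_pos: [0.4519, -0.2814, 0.421]
ee_rot: [3.138, -0.003, -2.985]
force: [-0.3, 0.6, -0.3]
width: 0.0878
```

```bash
python3 v.py b3; python3 - <<'E'
from h import *
st=arm.get_state(); W=cam("wrist",st)
for t,z in (("pliers_grip",.128),("slot_top",.08)):
    print(t,[(np.round(r["xy"],1),round(r["score"],2),np.round(atz(W,r["xy"],z),4)) for r in arm.spot_point(t,"wrist")[:3]])
old=dict(st); old["eef_pos"]=np.array([.4526,-.2821,.4223]); old["ee_rot"]=np.radians([180,-.04,-171.16])
def feat(f,W):
    h=cv2.cvtColor(cv2.imread(f),cv2.COLOR_BGR2HSV)[...,2]; m=(h<52).astype(np.uint8); m[:160]=0;m[262:]=0;m[:,:270]=0;m[:,380:]=0
    k,l,s,c=cv2.connectedComponentsWithStats(m)
    for i in range(1,k):
        if s[i,4]>60:
            ys,xs=np.nonzero(l==i); b=ys>ys.max()-8
            p=(xs[b].mean(),ys.max()); print(f,s[i].tolist(),np.round(c[i],1),"low end @.15",np.round(atz(W,p,.15),4))
            for half in (xs<323,xs>=323):
                if half.sum()>30:
                    b=half&(ys>ys[half].max()-10); print("   handle end",xs[b].mean(),ys[half].max(),np.round(atz(W,(xs[b].mean(),ys[half].max()),.15),4))
feat("pics/raw_w3.png",cam("wrist",old)); feat("pics/b3_w.png",W)
E
cat > /dev/null; python3 asc.py pics/b3_w.png 270 170 380 264
```

```text
[ 0.4519 -0.2814  0.421 ] [ 1.7981e+02 -1.6000e-01 -1.7100e+02] [-0.19  0.11 -0.27 -0.   -1.19 -1.22] 36.6667 0.08783120817486133 [-0.28388265  0.59864287 -0.27168584] [-0.03140351 -0.10977035 -0.0037855 ]
pliers_grip [(array([322.4, 239.7]), 0.73, array([ 0.4544, -0.2814,  0.128 ])), (array([280.8,  14.1]), 0.67, array([ 0.3172, -0.3286,  0.128 ]))]
slot_top [(array([319.1, 227.5]), 0.6, array([ 0.4582, -0.2835,  0.08  ]))]
pics/raw_w3.png [282, 215, 34, 40, 528] [293.  234.4] low end @.15 [ 0.4629 -0.3053  0.15  ]
   handle end 287.0769230769231 254 [ 0.4629 -0.3052  0.15  ]
pics/raw_w3.png [331, 215, 35, 41, 564] [352.7 234.4] low end @.15 [ 0.4562 -0.2574  0.15  ]
   handle end 359.6601941747573 255 [ 0.4562 -0.2575  0.15  ]
pics/b3_w.png [279, 217, 35, 40, 530] [290.5 236. ] low end @.15 [ 0.463  -0.3052  0.15  ]
   handle end 284.80808080808083 256 [ 0.463  -0.3051  0.15  ]
pics/b3_w.png [329, 217, 35, 39, 555] [350.8 235. ] low end @.15 [ 0.4548 -0.2578  0.15  ]
   handle end 357.49532710280374 255 [ 0.4548 -0.2579  0.15  ]
170 yyyyyyyyyyyyyyyyyyyyyyyyyyyyyyyyyyyyyyyyyyyyyyyyy
[... 4631 characters left out ...]
:y############y:::::::::::::::
252 ::::::::y###########yy::::::::::::::::::::::::::::::::::::::::::::::::::::::::::::y###########y:::::::::::::::
254 ::::::::yy#########yy:::::::::::::::::::::::::::::::::::::::::::::::::::::::::::::yy#########y:::::::::: :  ::
256 :::::::::yyy######yy:::::::::::::::::::::::::::::::::::::::::::::::::::::::::::::::yyyy##yyyy:::::::::::::::::
258 :::::::::::::yyyy:::::::::::::::::::::::::::::::::::::::::::::::::::::::::::::::::::::::::::::::::::::::::::::
260 :::::::::::::::::::::::::::::::::::::::::::::::::::::::::::::::::::::::::::::::::::::::::::::::::::: :      : 
262 : :                            :::::::::::::::::::::::::::::::::::::::::::::::::::::: :  :
```

The pliers' handle ends are within 1.5 mm of where they hung at first, so they are upright and fully down. Last, a look at the ring from above.

Request:
move_arm([
  [4,20,2,0,0,0],
  [6,34,2,0,0,0],
  [6,35,0,0,0,0],
  [6,35,0,0,0,0],
  [6,35,0,0,0,0],
])

```text
t: 37.33
eef_pos: [0.4801, -0.1212, 0.4258]
ee_rot: [3.139, -0.001, -2.985]
force: [1.1, 0.1, -1.3]
width: 0.0876
```

Request:
move_arm([
  [6,35,0,0,0,0],
  [6,35,0,0,0,0],
  [6,35,0,0,0,0],
  [6,35,0,0,0,0],
  [6,35,0,0,0,0],
])

```text
t: 37.75
eef_pos: [0.5101, 0.0543, 0.4259]
ee_rot: [3.139, -0.001, -2.984]
force: [1.2, -0.8, -0.6]
width: 0.0875
```

Request:
move_arm([
  [6,35,0,0,0,0],
  [6,35,0,0,0,0],
  [6,35,0,0,0,0],
  [4,20,0,0,0,0],
  [0,0,0,0,0,0],
])

```text
t: 38.17
eef_pos: [0.5329, 0.1812, 0.4249]
ee_rot: [3.14, -0.002, -2.982]
force: [0.0, -0.4, -0.4]
width: 0.0876
```

```bash
python3 v.py b4; python3 - <<'E'
from h import *
st=arm.get_state(); W=cam("wrist",st); ps=[]
for t,z in (("groove",.1235),("ring_center",.1235),("eye_left",.1235),("eye_right",.1235)):
    for r in arm.spot_point(t,"wrist")[:2]: print(t,np.round(r["xy"],1),round(r["score"],2),np.round(atz(W,r["xy"],z),4))
g=proj(W,[.521,.222,.124]); print(g); np.savetxt("/tmp/g",g)
E
X=$(awk 'NR==1{print int($1)}' /tmp/g); Y=$(awk 'NR==2{print int($1)}' /tmp/g); python3 asc.py pics/b4_w.png $((X-65)) $((Y-40)) $((X+65)) $((Y+50))
```

```text
[0.5329 0.1812 0.4249] [ 1.7989e+02 -1.1000e-01 -1.7083e+02] [ 0.67  0.16 -0.21 -0.   -1.2  -2.08] 38.1667 0.08756898006447705 [ 0.02771817 -0.35328694 -0.41218783] [-0.08747111 -0.1621208  -0.01910304]
groove [380.6 225.3] 0.67 [0.5197 0.2178 0.1235]
eye_left [397.4 253.2] 0.56 [0.5386 0.2342 0.1235]
eye_right [377. 258.] 0.59 [0.5447 0.22   0.1235]
[386.09199836 228.04719968]
188 ooooooooooooooooooooooooooooooooooyyyyy::::yyyyy::::::::yyyyyyy:yyyyyyyyyyyyyyyyyyyyyoooooooooooooooooooooooooooooooo............o
190 oooooooooooooooooooooooooooooooyyyyyyy::::::yyyyyyyy:::yyyyyy:yyyyyyyyyyyyyyyyyyyyyyyyyyooooooooooooooooooooooooooooo.............
192 oooooooooooooooooooooooooooooyyyyyyyyyy:::::yyyyyyyyy:::yyyyy:yyyyyyyyyyyyyyyyyyyyyyyyyyyyoooooooooooooooooooooo..................
194 oooooooooooooooooooooooooooyyyyyyyyyyyyy:::::yyyyyyyyy:::yyyyyyyyyyyyyyyyyyyyyyyyyyyyyyyyyyyoooooooooooooooooooo..................
196 oooooooooooooooooooooooooyyyy::yyyy::::::::::::yyyyy:::::::::::::yyyyyyyyyyyyyyyyyyyyyyyyy::yyooooooooooooooooo...................
198 oooooooooooooooooooooooy:      :::::    
[... 4655 characters left out ...]
.....oooooooooooo.......o
268 ...............................................................................................................ooooooooooo......oo
270 ..................................................................................................................ooooooooo...oooo
272 .......................................................................................................................ooooooooooo
274 oooooo...................................................................................................................oooooooo.
276 oooooooo.................................................................................................................ooooooo..
```

The map shows the ring round the column with both eyes free and the arms tucked under the upper edge. To check independently that the dish is held down, I'll compare the fixed cameras before and after, with the arm in the same pose at the block both times.

```bash
python3 - <<'E'
from h import *
S=cam("side")
a=cv2.imread("pics/raw_s3.png",0); b=cv2.imread("pics/b3_s.png",0)
dis=cv2.DISOpticalFlow_create(cv2.DISOPTICAL_FLOW_PRESET_MEDIUM)
fl=dis.calc(a,b,None)
def at(p,r=2):
    x,y=np.round(proj(S,p)).astype(int); return (x,y),np.round(np.median(fl[y-r:y+r+1,x-r:x+r+1].reshape(-1,2),0),2)
c=np.array([.5215,.2225])
d0=proj(S,[*c,.1235]);d1=proj(S,[*c,.1200]);print("expected px shift for 3.5mm down",np.round(d1-d0,2))
ph=lambda x0,y0,x1,y1:np.round(cv2.phaseCorrelate(np.float32(a[y0:y1,x0:x1]),np.float32(b[y0:y1,x0:x1]),cv2.createHanningWindow((x1-x0,y1-y0),cv2.CV_32F)),2)if 0 else cv2.phaseCorrelate(np.float32(a[y0:y1,x0:x1]),np.float32(b[y0:y1,x0:x1]))
for r in (.069,.033):
  print("rim r",r,[at([c[0]+r*np.cos(t),c[1]+r*np.sin(t),.124 if r<.05 else .12])  for t in np.arange(0,6.28,.79)])
print("nose",at([*c,.143]),"foot",[at([c[0]+.09*np.cos(t),c[1]+.09*np.sin(t),.01]) for t in (2.5,3.5,4.2)])
# grid of edge-strong flow magnitudes around dish
x,y=np.round(d0).astype(int); g=cv2.Laplacian(a,cv2.CV_32F)
gr=np.hypot(cv2.Sobel(a,cv2.CV_32F,1,0),cv2.Sobel(a,cv2.CV_32F,0,1))
for yy in range(y-40,y+50,6): print(yy,[ "%.1f"%fl[yy,xx,1] if gr[yy-1:yy+2,xx-1:xx+2].max()>60 else " . " for xx in range(x-48,x+52,6)])
E
python3 - <<'E'
import cv2,numpy as np
a=cv2.imread("pics/raw_s3.png");b=cv2.imread("pics/b3_s.png")
for x in (274,280,286):
  print(x,"before",a[150:215,x].mean(1).astype(int).tolist());print(x,"after ",b[150:215,x].mean(1).astype(int).tolist())
E
```

```text
expected px shift for 3.5mm down [0.08 1.07]
rim r 0.069 [((np.int64(303), np.int64(174)), array([-0.02,  0.56], dtype=float32)), ((np.int64(284), np.int64(167)), array([0.28, 0.64], dtype=float32)), ((np.int64(262), np.int64(171)), array([0.27, 0.53], dtype=float32)), ((np.int64(250), np.int64(185)), array([0.17, 0.35], dtype=float32)), ((np.int64(255), np.int64(201)), array([-0.21,  0.38], dtype=float32)), ((np.int64(276), np.int64(209)), array([0.04, 0.75], dtype=float32)), ((np.int64(298), np.int64(204)), array([0.26, 0.46], dtype=float32)), ((np.int64(309), np.int64(189)), array([0.06, 0.36], dtype=float32))]
rim r 0.033 [((np.int64(291), np.int64(180)), array([0.17, 0.69], dtype=float32)), ((np.int64(282), np.int64(176)), array([0.23, 0.43], dtype=float32)), ((np.int64(271), np.int64(178)), array([0.25, 0.46], dtype=float32)), ((np.int64(265), np.int64(185)), array([0.1 , 0.52], dtype=float32)), ((np.int64(268), np.int64(192)), array([-0.01,  0.57], dtype=float32)), ((np.int64(278), np.int64(196)), array([0.05, 0.87], dtype=float32)), ((np.int64(288), np.int64(194)), array([0.1
[... 3582 characters left out ...]
 237, 242, 112, 128, 125, 113]
286 before [182, 178, 175, 174, 175, 176, 174, 175, 173, 174, 175, 176, 178, 180, 180, 176, 200, 228, 217, 228, 233, 234, 235, 236, 236, 236, 237, 236, 216, 210, 213, 213, 193, 159, 159, 153, 151, 150, 152, 192, 220, 215, 213, 214, 217, 204, 84, 185, 249, 240, 238, 237, 237, 237, 236, 231, 227, 231, 229, 134, 120, 125, 121, 104, 90]
286 after  [181, 179, 174, 174, 176, 176, 174, 174, 174, 174, 174, 177, 178, 180, 180, 180, 176, 198, 228, 218, 228, 233, 233, 235, 237, 237, 236, 238, 237, 212, 206, 235, 159, 161, 161, 158, 150, 156, 151, 172, 211, 184, 216, 213, 215, 217, 204, 84, 185, 250, 240, 238, 237, 237, 236, 231, 228, 228, 232, 230, 134, 120, 121, 107, 88]
```

The column profile is unchanged and the dish rim and seat sit exactly 1 px lower (1.07 px expected for 3.5 mm). The ring is holding the dish down, and the robot is clear of everything, so I'll hand in.

```bash
python3 -c "
from station import arm
print(arm.get_state()['t']); print(arm.job_done())"
```

```text
38.5167
the job is handed in; nothing more can be done
None
```

The dish is locked onto the column by the snap ring, the pliers are back in their block, and I handed the job in at 38.5 s of the 58 s allowed.

I used the smaller pliers from the tool block. I hooked the ring's eyes, spread it to the stop (18.4 mm between the pads) and slid it down over the column. It pushed the dish down with about 13 N at most. I then let the ring close into the groove in stages, drew the tips out, and put the pliers back in their slot.

**Last checks:**
- **Dish held down:** in the side camera, its rim and seat sit 1 px lower than at the start (1.07 px would be 3.5 mm). The column and foot have not moved.
- **Ring in the groove:** it measures about 39.0 mm over the wire, which is what a groove fit gives. Its arms are tucked under the column's upper edge.
- **Pliers back:** the handle ends are within about 1.5 mm of where they first hung, upright, and contact came at the original seating height. The gripper was open and clear at hand-in.

**What disagreed or went unchecked:**
- The ring's eyes measured about 16 to 17 mm apart, close to its relaxed 16 mm. I had expected about 24 mm at 0.1 rad, so the ring looks fully closed, but tighter than the description suggests.
- The networks' fore-aft tip positions were 1 to 3 mm off my own measurement. I followed my own, and both fits went in.
- I used all 12 allowed pictures, so I made the final checks on the ring and pliers from pixel maps and numbers, not by eye.
- I did not check the bystanders separately at the end; no contact with them showed in the forces.

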